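Load the tile decorating machine

ROBOT

A 6-joint arm with a two-finger parallel gripper is mounted at the origin on the work surface. World frame = base frame: x ahead of the robot, y to its left, z up, the work surface at z = 0. Lengths are in m, angles in degrees, forces in N, time in s.
With the tool pointing down it reaches from about 0.35 to 0.875 m from the base axis. Payload 4.2 kg.
Tool frame: the origin (TCP) lies on the centre line of the jaws, within the pads' length; the fingertips stand 25 mm ahead of it and the grasp point (between the pads) lies 6 mm ahead of it; z points along the fingers, y is the line along which they close (so a half turn about z gives the same grasp; the last joint's range is limited). The gripper opens to 87 mm and grips with 3 to 60 N. Pads are 19 mm wide; open, the fingers measure 117 mm over their backs; the gripper's body (75 mm by 190 mm) begins 51 mm behind the grasp point.
Start: joints at [89.129, 22.042, 0.453, 0, -68.411, -14.817], TCP at [0.169, 0.602, 0.248] pointing down, gripper open.
Joint ranges: [-179.83, 179.83], [-69.29, 118.12], [-61.27, 80.66], [-181.25, 117.63], [-171.15, -9.14], [-177.46, 177.46]. Speed limits (degrees/s): [159.86, 159.86, 180, 180, 180, 180].

INTERFACE

Orientations are given as a 3x3 rotation matrix whose columns are the frame's x, y, z axes.
In Python, from station import r gives the robot as it stands.
- The arm moves only by the tool move_arm, never from a script. Its argument "series" is a list of rows, each an object with "grip": the opening, from 0 (shut) to 1 (fully open); "xyz": the shift along the tool's x, y, z in mm, a list of three; "angular": the turn, a rotation vector about the tool's x, y, z in rad, a list of three. A call has 1 to 10 rows; each row is the pose to reach, as a shift and turn from the pose commanded when the call began, along the tool's axes at that moment; what a row does not reach only later rows make up. A row lasts 1/10 s, in which the tool goes at most 50 mm and 8.59 degrees, less where a joint would pass 70% of its speed; a pose out of reach is approached as far as the arm can. A call with a gripper value outside its range is refused whole. The fingers move at their own pace and stop on an object; the grip force is fixed at half the most. Time passes only in rows, so rows that repeat a pose let the fingers close. It gives the time, the measured TCP pose, the force, the opening and the grip force at its end, in the units of the state.
- r.sense(): the state, without advancing time (a new reading comes with each control period).
- r.capture(name): name is "scene" or "side" or "wrist"; returns a dict with "img" (384x512x3 uint8, red, green, blue), "camera_matrix" (3x3 intrinsics, pixels), "k1" (the pictures are not rectified: a ray, as slopes to the right and down, at radius r is drawn at 1 + k1 r^2 times it, then the intrinsics apply), "rvec" (rotation vector, rad) and "tvec" (3), from world to camera coordinates, as OpenCV has them; the wrist camera has in their place "hand_eye" (4x4, takes a point from camera to tool coordinates, whose origin is the TCP and whose axes are the flange's). Camera axes: x right, y down, z forward; pixel columns grow to the right and rows downward; lengths in m; the calibration is good to about 2 mm. A picture is of the moment at which its call begins: read the wrist's pose just before it. There is no depth.
- r.finish_job(): hands the job in; it is judged then, once.
The state is a dict: "time_s": time; "joints": joint angles; "joint_velocities": joint speeds; "effort": joint torques, N m; "tcp_pos": TCP position; "ee_rot": TCP orientation; "wrist_force": force on the tool from outside, world axes, zero at the start; "moment": the same for the moment, N m; "gripper_width": opening from 0.0 (shut) to 1.0 (fully open); "gripper_force": force on a finger pad.
Only numpy, scipy, OpenCV 4.12 (cv2) and the standard library are available. Lean on these libraries where they do the work, as an engineer would, in place of code of your own. Each camera call takes 0.05 s, during which the arm holds its last target. There are 200 camera calls.

TASK

Load every clay tile on the table into the decorating machine: lift the pen with the red-tipped lever, draw the sprung tray out and push its yellow handle sideways into the holding notch, lay all the tiles flat in the tray side by side, then free the handle, ease the tray fully home and put the pen lever fully down again. Keep the pen up while the tray is out; the tiles are bone dry and crack, so grip them lightly (at most 40 N of grip), never let them fall, and never let the tray snap home with tiles in it. Leave everything else on the table where it is.

Things in the scene. Friction and masses are not known exactly. Their poses are not given: they have to be found in the camera images.
- tile_white: Bone-dry clay tile, white, leaf pattern on top; 90 x 54 x 18 mm, about 0.17 kg. Origin: centre of the underside; x along the 90 side, y along the 54 side, z up. Two or three of the four tiles are present; they start flat on the table on either side of the machine.
- tile_red: Bone-dry clay tile, red-brown, wave pattern on top; 90 x 54 x 18 mm, about 0.17 kg. Origin: centre of the underside; x along the 90 side, y along the 54 side, z up. Two or three of the four tiles are present; they start flat on the table on either side of the machine.
- tile_grey: Bone-dry clay tile, grey, sun pattern on top; 90 x 54 x 18 mm, about 0.17 kg. Origin: centre of the underside; x along the 90 side, y along the 54 side, z up. Two or three of the four tiles are present; they start flat on the table on either side of the machine.
- tile_buff: Bone-dry clay tile, buff yellow, three discs on top; 90 x 54 x 18 mm, about 0.17 kg. Origin: centre of the underside; x along the 90 side, y along the 54 side, z up. Two or three of the four tiles are present; they start flat on the table on either side of the machine.
- machine: White decorating machine, fixed. Origin on the table; x away from the robot (turned up to 0.1 rad), y left, z up. Base plate 12 mm high, x -160..150, y -215..165. Aluminium gantry behind (posts x 100..140, |y| 155..177; beam top 160). Black pen head x 75..120, y -26..50, z 105..175; blue pen hangs before it at x 66, y 34 (mm). Nothing but the raised lever is above 180 mm.
- tray_bed (a point): Centre of the upper face of the grey tray's flat bed; moves with the tray; axes as machine. At machine x 50 mm when home, y 0, 28 mm above the table. The bed is 130 mm in x by 290 mm in y inside an aluminium rim 10 mm above the bed and 5 mm thick: room for three tiles side by side along y, 90 mm sides along x. In the notch position the bed is clear of the pen head.
- tray (a joint): Tray travel towards the robot (machine -x), m: 0 = fully home, 0.145 = end stop. A spring pulls it home with 2 N when home rising to about 8 N fully out; let go, it snaps back. Tray 0.7 kg. Held in the notch it rests at about 0.125. The tray is drawn out by the yellow grip.
- latch_grip (a point): Centre of the yellow square handle grip (18 x 18 mm, 46 high, from 62 to 108 mm above the table, point at 85) on a 14 mm steel post beside the tray's right side: 50 mm nearer the robot than tray_bed and 175 mm to its right (-y). The post runs along x beside a blue gate block (40 mm high, on its right) that ends at the notch, framed by a blue end piece and a yellow plate.
- latch (a joint): Sideways position of the grip relative to the tray, m: 0 = in the track, up to 0.02 to the right (machine -y), held by light friction (1 to 3 N). It can move right only while tray is above about 0.127; past 0.010 it is in the notch and the tray stays out when let go. To free: draw the tray to 0.130 or more, move the grip left to 0, let the tray back.
- lever_tip (a point): Centre of the red ball (18 mm across) at the tip of the pen-lift lever, which points from the front of the pen head towards the robot (-x of tray_bed). It stands at about 122 mm above the table lowered, 178 mm raised; it can be pinched from above across the ball (along y of tray_bed). The steel arm behind it is 9 mm thick.
- lever_pivot (a point): The lever's pivot on the pen head, at machine x 75 mm, y 0, 150 mm above the table; the hinge axis runs along y of tray_bed; lever radius from pivot to ball centre 65 mm.
- lever (a joint): Pen-lift lever, rad: 0 = fully down (0.45 rad below level), 0.9 = fully raised (0.45 above level). It stays where it is left by friction: about 2 N at the ball to move it. It lifts the pen.
- sponge: Bystander: a pale yellow sponge block 100 x 70 x 35 mm. Origin: centre of the underside.
- glaze_blue: Bystander: a white glaze bottle with a blue cap, 130 high mm. Origin: centre of the underside.
- glaze_green: Bystander: a clear jar with a green lid, 120 high mm. Origin: centre of the underside.
- pinch_jug: Bystander: a small white pinch-pot jug with two horns, 70 across, 64 high mm. Origin: centre of the underside.
- brush_mug: Bystander: a blue mug with brushes standing in it, 72 across, about 220 high overall mm. Origin: centre of the underside.
- slip_bowl: Bystander: a white bowl 100 across, 45 high mm. Origin: centre of the underside.
- rib_tool: Bystander: a spatula with a wooden handle, lying flat. Origin near its middle.
Things that resemble listed ones, but are neither listed nor needed, are in the scene too. What is shaped like the tile_red but blue or turquoise is not meant. There is more than one size of the tile_white; the one meant has the size given above.

How it is judged:
By the outcome, as a careful person would: the job done as asked, in the order asked, and still so for the second after the job is handed in, with the robot touching nothing.
Of tile_white, tile_red, tile_grey, tile_buff only 2 to 3 are there at a start; the rules pass over those that are not, and their reading is None.
At some moment in a run one of tile_white, tile_red, tile_grey, tile_buff may be knocked a few centimetres aside while the robot is not near it.
It also fails if it takes over 210 s, if anything falls off the work surface, if the arm or the gripper's body presses on something with over 40 N, if the wrist force passes 120 N, or if a joint passes its speed limit or range.

## Working session

There is one attempt and no reset: what is moved stays moved. The work goes in short steps, Python scripts to look and compute and a tool call to move; the robot and the scene stay as the last step left them, time stands still between calls to the robot, and variables do not carry over. Pictures are saved under pics/ and viewed, at most 14 in all, crops included, and the job is handed in when it is done.

Besides the shell and the picture viewer there is one more tool, called after "Call:" as a command line: name --argument value ..., lists and objects as JSON in quotes. move_arm: Moves the arm, as the interface text tells. Its arguments: {"type":"object","properties":{"series":{"type":"array"}},"required":["series"]}

```bash
ls; mkdir -p pics
cat > h.py <<'E'
import numpy as np, cv2, sys
from station import r
def cap(n):
    s=r.sense(); c=r.capture(n)
    K=np.array(c["camera_matrix"]);
    if n=="wrist":
        H=np.array(c["hand_eye"]); T=np.eye(4); T[:3,:3]=s["ee_rot"]; T[:3,3]=s["tcp_pos"]; T=T@H
        R=T[:3,:3]; o=T[:3,3]
    else:
        R=cv2.Rodrigues(np.array(c["rvec"],float))[0].T; o=-R@np.array(c["tvec"],float).ravel()
    return dict(img=np.array(c["img"]),K=K,k1=float(c["k1"]),R=R,o=o)
def ray(c,uv):
    d=np.array([c["k1"],0,0,0,0.])
    p=cv2.undistortPoints(np.array(uv,float).reshape(-1,1,2),c["K"],d).reshape(-1,2)
    return (c["R"]@np.c_[p,np.ones(len(p))].T).T
def onz(c,uv,z):
    d=ray(c,uv); return c["o"]+d*((z-c["o"][2])/d[:,2])[:,None]
def proj(c,X):
    X=np.asarray(X,float).reshape(-1,3); Rt=c["R"].T
    return cv2.projectPoints(X,cv2.Rodrigues(Rt)[0],-Rt@c["o"],c["K"],np.array([c["k1"],0,0,0,0.]))[0].reshape(-1,2)
def save(c,name,f=1.5):
    cv2.imwrite(f"pics/{name}.png",cv2.resize(c["img"][:,:,::-1],None,fx=f,fy=f,interpolation=cv2.INTER_CUBIC))
def st():
    s=r.sense(); print(s["time_s"],np.round(s["tcp_pos"],4),np.round(s["ee_rot"],3).tolist(),np.round(s["wrist_force"],1),s["gripper_width"],s["gripper_force"],np.round(s["joints"],1))
E
python3 - <<'E'
from h import *
import pickle
D={}
for n in("scene","side","wrist"):
    c=cap(n); D[n]=c; save(c,n+"0"); print(n,c["o"],c["R"].round(3).tolist(),c["K"].tolist(),c["k1"])
pickle.dump(D,open("D0.pkl","wb")); st()
E
```

```text
pics
scene [ 1.0144528  -0.61699093  1.08849843] [[0.747, 0.511, -0.425], [0.665, -0.566, 0.488], [0.01, -0.647, -0.762]] [[346.55191114737033, 0.0, 259.5382523914484], [0.0, 346.55191114737033, 195.08423465148297], [0.0, 0.0, 1.0]] -0.027784054772342536
side [0.05672748 0.99803001 1.25663815] [[-0.935, -0.245, 0.257], [-0.355, 0.684, -0.637], [-0.02, -0.687, -0.726]] [[415.1552035228377, 0.0, 255.73840325776573], [0.0, 415.1552035228377, 192.0262140185783], [0.0, 0.0, 1.0]] -0.035587340891214216
wrist [0.2380732  0.58246566 0.38330436] [[-0.27, -0.93, -0.25], [-0.963, 0.262, 0.068], [0.002, 0.259, -0.966]] [[306.65813107445564, 0.0, 255.3325920452798], [0.0, 306.65813107445564, 192.78435299356627], [0.0, 0.0, 1.0]] -0.040200301228875766
0.15 [0.1689 0.6013 0.2467] [[0.963, -0.271, -0.0], [-0.271, -0.963, -0.002], [0.0, 0.002, -1.0]] [ 0.3  0.4 -0.3] 1.0034634215694098 0.0 [ 89.1  22.1   0.4  -0.  -68.4 -14.8]
```

View pics/scene0.png

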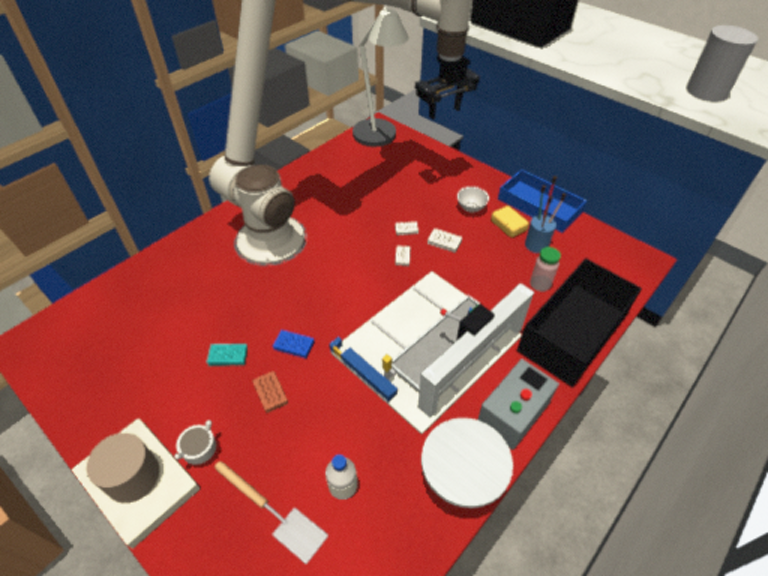

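View pics/side0.png

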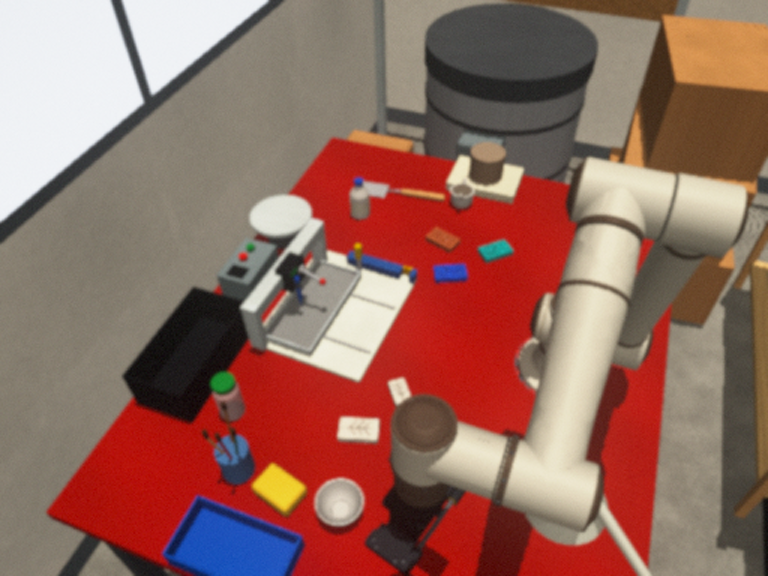

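The scene shows two real tiles: white at about (445,240) and red at about (269,391) in the 768-wide view. The two small white tiles and the blue and turquoise ones are decoys. The lever ball is at (443,312) and the yellow grip at (387,362).

```bash
cat > m0.py <<'E'
from h import *
import pickle
D=pickle.load(open("D0.pkl","rb")); S,Q=D["scene"],D["side"]
def blobs(c,lo,hi,box=None,mn=15):
    hsv=cv2.cvtColor(c["img"],cv2.COLOR_RGB2HSV); m=cv2.inRange(hsv,lo,hi)
    if box: k=np.zeros_like(m); x0,y0,x1,y1=[int(v/1.5) for v in box]; k[y0:y1,x0:x1]=m[y0:y1,x0:x1]; m=k
    return m,[q for q in cv2.findContours(m,0,2)[0] if cv2.contourArea(q)>=mn]
# white tile
for c,n,box in((S,"S",(420,222,470,258)),(Q,"Q",(330,405,385,450))):
    m,b=blobs(c,(0,0,110),(180,110,255),box)
    q=max(b,key=cv2.contourArea); w=onz(c,q.reshape(-1,2),0.014)[:,:2]
    print(n,"white",cv2.minAreaRect((w*1000).astype(np.float32)))
for c,n,box in((S,"S",(250,368,290,415)),(Q,"Q",(420,222,465,252))):
    hsv=cv2.cvtColor(c["img"],cv2.COLOR_RGB2HSV); x0,y0,x1,y1=[int(v/1.5) for v in box]
    print(n,hsv[(y0+y1)//2,(x0+x1)//2],hsv[y0,x0])
    sub=hsv[y0:y1,x0:x1]; m=((sub[...,1]<225)&(sub[...,2]>60)).astype(np.uint8)*255
    b=cv2.findContours(m,0,2)[0]; q=max(b,key=cv2.contourArea)+np.array([x0,y0]); w=onz(c,q.reshape(-1,2),0.014)[:,:2]
    print("red",cv2.minAreaRect((w*1000).astype(np.float32)))
def tri(a,b):
    da,db=ray(S,[a])[0],ray(Q,[b])[0]; A=np.c_[da,-db]; t=np.linalg.lstsq(A,Q["o"]-S["o"],rcond=None)[0]
    p,q=S["o"]+t[0]*da,Q["o"]+t[1]*db; return (p+q)/2,np.linalg.norm(p-q)
f=lambda *p:np.array(p)/1.5
print("ball",tri(f(443,312),f(323,282)));print("grip top",tri(f(387,358),f(358,246)))
P={"FL":onz(S,[f(432,273)],.012)[0],"FLq":onz(Q,[f(360,377)],.012)[0],"FR":onz(S,[f(333,346)],.012)[0],"FRq":onz(Q,[f(414,275)],.012)[0],"BRs":onz(S,[f(425,431)],.012)[0]}
for k,v in P.items(): print(k,v.round(3))
a=cv2.resize(S["img"][160:290,210:370],None,fx=5,fy=4.6)[:,:,::-1]; cv2.imwrite("pics/c1.png",a)
E
python3 m0.py
```

```text
S white ((398.2472839355469, 335.69769287109375), (94.05431365966797, 72.1273193359375), 16.20311164855957)
Q white ((396.3375244140625, 338.8424377441406), (91.95672607421875, 61.9315071105957), 20.104900360107422)
S [  9 156 194] [  1 202 188]
red ((402.5639343261719, -341.18402099609375), (93.53738403320312, 131.09503173828125), 48.73886489868164)
Q [  8 186 184] [  1 225 181]
red ((410.498779296875, -334.4571533203125), (93.13419342041016, 117.51888275146484), 64.7572250366211)
ball (array([0.61082442, 0.03896613, 0.1257786 ]), np.float64(0.0031343156731372755))
grip top (array([ 0.58853522, -0.13501962,  0.10444284]), np.float64(0.004533420721620345))
FL [0.456 0.207 0.012]
FLq [0.446 0.204 0.012]
FR [ 0.427 -0.152  0.012]
FRq [ 0.435 -0.169  0.012]
BRs [ 0.742 -0.176  0.012]
```

View pics/c1.png

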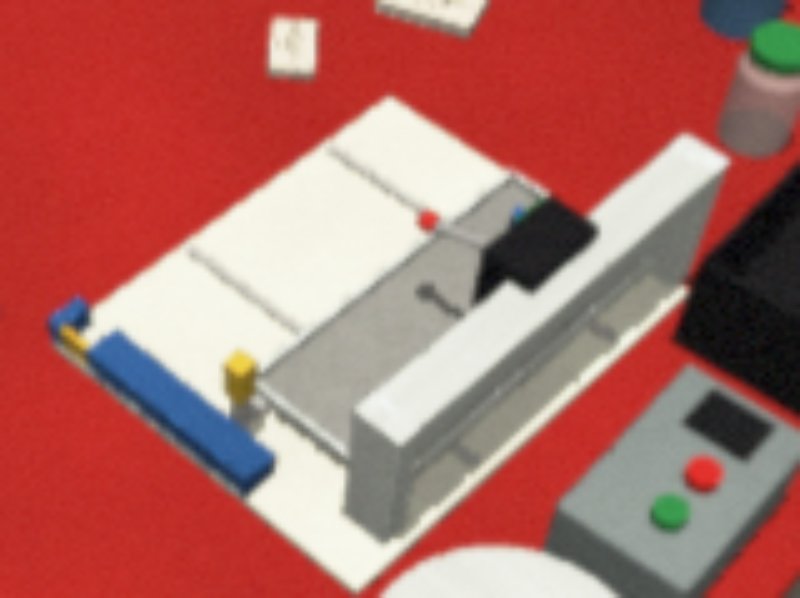

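The crop shows the machine clearly, with the ball at (428,220), the grip at (240,370) and the notch at the near end. That puts the machine at about (0.595, 0.0395) with a yaw of about -2°. I'll move over it and refine the pose with the wrist camera.

```bash
cat >> h.py <<'E'
def go(p,yaw,R0=None):
    "shift (mm, tool axes) and turn to reach world p (m), tool down, tool x heading yaw deg"
    s=r.sense(); R=np.array(s["ee_rot"]); d=R.T@(np.array(p)-s["tcp_pos"])*1000
    y=np.radians(yaw); c,n=np.cos(y),np.sin(y); G=np.array([[c,n,0],[n,-c,0],[0,0,-1.]])
    print("go",d.round(1),cv2.Rodrigues(R.T@G)[0].ravel().round(4))
E
python3 -c "
from h import *
go((.55,.02,.36),-2)"
```

```text
go [ 524.2  456.7 -112.4] [ 1.70e-03  1.00e-04 -2.39e-01]
```

Call:
move_arm --series '[{"grip":1,"xyz":[0,0,-50],"angular":[0,0,0]},{"grip":1,"xyz":[20,20,-90],"angular":[0,0,-0.02]},{"grip":1,"xyz":[52,46,-112],"angular":[0,0,-0.05]},{"grip":1,"xyz":[84,73,-112],"angular":[0,0,-0.08]},{"grip":1,"xyz":[118,102,-112],"angular":[0,0,-0.1]},{"grip":1,"xyz":[152,132,-112],"angular":[0,0,-0.12]},{"grip":1,"xyz":[187,162,-112],"angular":[0,0,-0.15]},{"grip":1,"xyz":[222,193,-112],"angular":[0,0,-0.18]},{"grip":1,"xyz":[257,224,-112],"angular":[0,0,-0.21]},{"grip":1,"xyz":[292,254,-112],"angular":[0,0,-0.239]}]'

```text
time_s: 1.15
tcp_pos: [0.3818, 0.2763, 0.3596]
ee_rot: [[0.999, -0.033, -0.0], [-0.033, -0.999, 0.0], [-0.0, -0.0, -1.0]]
wrist_force: [0.9, 0.0, -0.3]
gripper_width: 1.0
gripper_force: 0.0
```

```bash
python3 -c "
from h import *
st();go((.55,.02,.36),-2)"
```

```text
1.15 [0.3818 0.2763 0.3596] [[0.999, -0.033, -0.0], [-0.033, -0.999, 0.0], [-0.0, -0.0, -1.0]] [ 0.9  0.  -0.3] 0.9999078310818739 0.0 [ 55.7   3.   -8.4  -0.  -78.6  32.4]
go [176.6 250.6  -0.5] [-0.0002  0.      0.0018]
```

Call:
move_arm --series '[{"grip":1,"xyz":[28,40,0],"angular":[0,0,0]},{"grip":1,"xyz":[56,80,0],"angular":[0,0,0]},{"grip":1,"xyz":[84,120,0],"angular":[0,0,0]},{"grip":1,"xyz":[112,160,0],"angular":[0,0,0]},{"grip":1,"xyz":[140,200,0],"angular":[0,0,0]},{"grip":1,"xyz":[165,235,0],"angular":[0,0,0]},{"grip":1,"xyz":[176,250,0],"angular":[0,0,0]},{"grip":1,"xyz":[176,250,0],"angular":[0,0,0]},{"grip":1,"xyz":[176,250,0],"angular":[0,0,0]}]'

```text
time_s: 2.05
tcp_pos: [0.5484, 0.0221, 0.359]
ee_rot: [[0.999, -0.036, -0.001], [-0.036, -0.999, 0.0], [-0.001, 0.0, -1.0]]
wrist_force: [-0.2, -0.0, 0.5]
gripper_width: 1.001
gripper_force: 0.0
```

```bash
python3 -c "
from h import *
import pickle
c=cap('wrist');save(c,'w1');pickle.dump(c,open('w1.pkl','wb'));st()"
```

```text
2.1 [0.5482 0.0226 0.3593] [[0.999, -0.035, -0.001], [-0.035, -0.999, 0.0], [-0.001, -0.0, -1.0]] [ 0.8 -0.1  0.5] 1.0005389611473121 0.0 [ 19.3  11.2   1.1  -0.  -79.9  68.7]
```

View pics/w1.png

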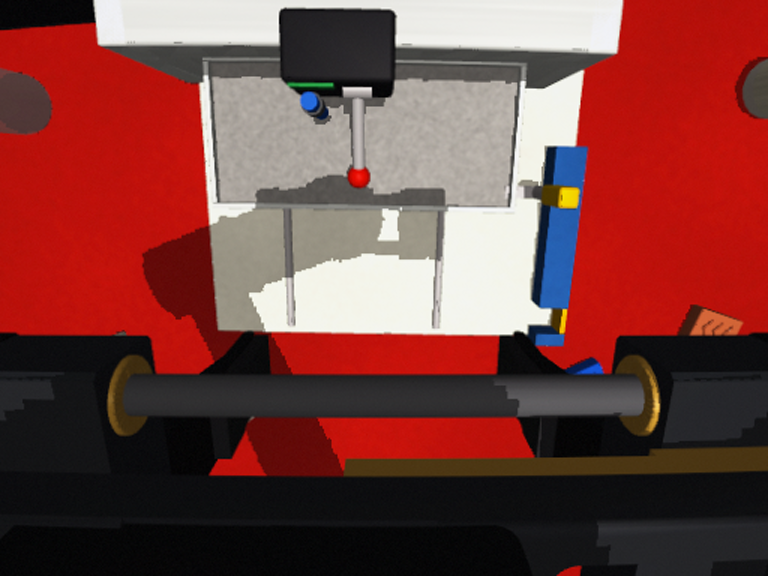

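The wrist view shows the ball at (358,177), the grip top at about (568,198), and the tray's near rim edge from (212,207) to (512,210).

Run:
```python
from h import *
import pickle
c=pickle.load(open('w1.pkl','rb')); hsv=cv2.cvtColor(c["img"],cv2.COLOR_RGB2HSV)
def cen(lo,hi,box):
    m=cv2.inRange(hsv,lo,hi); k=np.zeros_like(m);x0,y0,x1,y1=[int(v/1.5) for v in box];k[y0:y1,x0:x1]=m[y0:y1,x0:x1]
    q=max(cv2.findContours(k,0,2)[0],key=cv2.contourArea);return cv2.minEnclosingCircle(q),cv2.boundingRect(q)
b=cen((0,120,60),(10,255,255),(340,160,378,195)); print(b, onz(c,[b[0][0]],.122))
g=cen((20,120,60),(35,255,255),(530,175,590,220)); print(g)
x,y,w,h=g[1]
print("grip top right edge mid",onz(c,[(x+w,y+h/2)],.108), "top centre(guess)",onz(c,[(568/1.5,197/1.5)],.108))
f=lambda *p:np.array(p)/1.5
for n,p,z in(("rimL",f(212,206),.038),("rimR",f(513,211),.038),("plFL",f(217,331),.012),("plBR?",f(583,70),.012),("rimBL",f(204,60),.038),("rimBR",f(526,63),.038)): print(n,onz(c,[p],z)[0].round(4))
for yaw in(-1,-2,-3):
    y=np.radians(yaw);R=np.array([[np.cos(y),-np.sin(y)],[np.sin(y),np.cos(y)]])
    for nm,w,m in(("ball",onz(c,[b[0][0]],.122)[0,:2],(.0165,0)),("grip",onz(c,[(568/1.5,197/1.5)],.108)[0,:2],(0,-.175)),("rimL",onz(c,[f(212,206)],.038)[0,:2],(-.020,.15)),("rimR",onz(c,[f(513,211)],.038)[0,:2],(-.020,-.15)),("pl",onz(c,[f(217,331)],.012)[0,:2],(-.16,.165))):
        print(yaw,nm,(w-R@m).round(4))
```

```text
(((238.8120574951172, 117.5567398071289), 7.684793472290039), (232, 112, 15, 14)) [[0.61255785 0.03937815 0.122     ]]
(((373.0, 130.4545440673828), 12.800215721130371), (361, 124, 25, 15))
grip top right edge mid [[ 0.58935238 -0.14329247  0.108     ]] top centre(guess) [[ 0.58982746 -0.13396851  0.108     ]]
rimL [0.588  0.1898 0.038 ]
rimR [ 0.5723 -0.1076  0.038 ]
plFL [0.4478 0.2121 0.012 ]
plBR? [ 0.7052 -0.1797  0.012 ]
rimBL [0.7213 0.181  0.038 ]
rimBR [ 0.7078 -0.1155  0.038 ]
-1 ball [0.5961 0.0397]
-1 grip [0.5929 0.041 ]
-1 rimL [0.6054 0.0395]
-1 rimR [0.5949 0.0421]
-1 pl [0.6049 0.0443]
-2 ball [0.5961 0.04  ]
-2 grip [0.5959 0.0409]
-2 rimL [0.6027 0.0392]
-2 rimR [0.5975 0.0416]
-2 pl [0.6019 0.0416]
-3 ball [0.5961 0.0402]
-3 grip [0.599  0.0408]
-3 rimL [0.6001 0.039 ]
-3 rimR [0.6001 0.0412]
-3 pl [0.5989 0.0389]
```

```bash
python3 -c "
from h import *
go((.613,.0395,.128),-3)"
```

```text
go [ 64.3 -19.1 231.3] [-0.0001  0.0007  0.0178]
```

Call:
move_arm --series '[{"grip":1,"xyz":[32,-10,20],"angular":[0,0,0.018]},{"grip":0.8,"xyz":[64,-19,50],"angular":[0,0,0.018]},{"grip":0.7,"xyz":[64,-19,95],"angular":[0,0,0.018]},{"grip":0.6,"xyz":[64,-19,140],"angular":[0,0,0.018]},{"grip":0.6,"xyz":[64,-19,175],"angular":[0,0,0.018]},{"grip":0.6,"xyz":[64,-19,205],"angular":[0,0,0.018]},{"grip":0.6,"xyz":[64,-19,225],"angular":[0,0,0.018]},{"grip":0.6,"xyz":[64,-19,231],"angular":[0,0,0.018]},{"grip":0.6,"xyz":[64,-19,231],"angular":[0,0,0.018]}]'

```text
time_s: 3.0
tcp_pos: [0.6128, 0.0399, 0.1283]
ee_rot: [[0.999, -0.051, -0.001], [-0.051, -0.999, -0.0], [-0.001, 0.001, -1.0]]
wrist_force: [-0.1, -0.2, 1.4]
gripper_width: 0.6
gripper_force: 0.0
```

Call:
move_arm --series '[{"grip":0.1,"xyz":[0,0,0],"angular":[0,0,0]},{"grip":0.1,"xyz":[0,0,0],"angular":[0,0,0]},{"grip":0.1,"xyz":[0,0,0],"angular":[0,0,0]},{"grip":0.1,"xyz":[0,0,0],"angular":[0,0,0]},{"grip":0.1,"xyz":[0,0,0],"angular":[0,0,0]},{"grip":0.1,"xyz":[0,0,0],"angular":[0,0,0]},{"grip":0.1,"xyz":[0,0,0],"angular":[0,0,0]},{"grip":0.1,"xyz":[0,0,0],"angular":[0,0,0]}]'

```text
time_s: 3.8
tcp_pos: [0.6134, 0.039, 0.1288]
ee_rot: [[0.999, -0.053, 0.0], [-0.053, -0.999, 0.0], [0.0, -0.0, -1.0]]
wrist_force: [-1.0, 0.0, 1.0]
gripper_width: 0.175
gripper_force: 29.5
```

Call:
move_arm --series '[{"grip":0.1,"xyz":[-3.6,0,-9],"angular":[0,0,0]},{"grip":0.1,"xyz":[-5.7,0,-18.6],"angular":[0,0,0]},{"grip":0.1,"xyz":[-6.5,0,-28.3],"angular":[0,0,0]},{"grip":0.1,"xyz":[-5.7,0,-38],"angular":[0,0,0]},{"grip":0.1,"xyz":[-3.6,0,-47.5],"angular":[0,0,0]},{"grip":0.1,"xyz":[-1.5,0,-53],"angular":[0,0,0]},{"grip":0.1,"xyz":[0,0,-57.5],"angular":[0,0,0]},{"grip":0.1,"xyz":[0,0,-58],"angular":[0,0,0]}]'

```text
time_s: 4.6
tcp_pos: [0.6128, 0.0391, 0.1808]
ee_rot: [[0.998, -0.055, -0.004], [-0.055, -0.998, 0.001], [-0.004, -0.001, -1.0]]
wrist_force: [11.4, -1.9, -23.2]
gripper_width: 0.179
gripper_force: 31.9
```

```bash
python3 -c "
from h import *
st();c=cap('scene');b=c['img'][170:270,210:350];cv2.imwrite('pics/c2.png',cv2.resize(b,None,fx=5,fy=5)[:,:,::-1])"
```

```text
4.6 [0.6128 0.0391 0.1808] [[0.998, -0.055, -0.004], [-0.055, -0.998, 0.001], [-0.004, -0.001, -1.0]] [ 11.4  -1.9 -23.2] 0.1794263918333156 31.94793865084648 [ 18.7  24.1  -6.4  -0.2 -59.7  68.3]
```

View pics/c2.png

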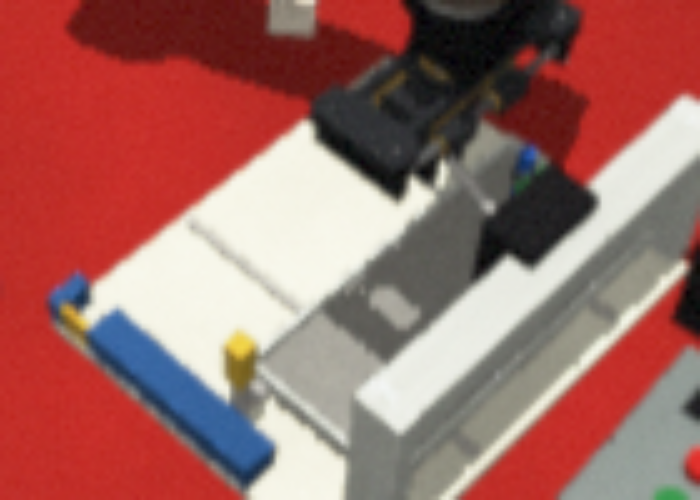

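The pen is up and the lever is pressing on its stop (23 N). I'll ease off, release, rise and check the ball height.

Call:
move_arm --series '[{"grip":0.15,"xyz":[0,0,3],"angular":[0,0,0]},{"grip":0.4,"xyz":[0,0,3],"angular":[0,0,0]},{"grip":0.6,"xyz":[0,0,3],"angular":[0,0,0]},{"grip":0.6,"xyz":[0,0,3],"angular":[0,0,0]},{"grip":0.6,"xyz":[0,0,-20],"angular":[0,0,0]},{"grip":0.6,"xyz":[0,0,-60],"angular":[0,0,0]},{"grip":0.6,"xyz":[-40,0,-100],"angular":[0,0,0]},{"grip":0.6,"xyz":[-60,20,-120],"angular":[0,0,0]},{"grip":0.6,"xyz":[-60,20,-120],"angular":[0,0,0]},{"grip":0.6,"xyz":[-60,20,-120],"angular":[0,0,0]}]'

```text
time_s: 5.65
tcp_pos: [0.5518, 0.0221, 0.3085]
ee_rot: [[0.999, -0.053, 0.003], [-0.053, -0.999, 0.001], [0.003, -0.002, -1.0]]
wrist_force: [-0.3, 0.4, 0.0]
gripper_width: 0.6
gripper_force: 0.0
```

```bash
cat >> h.py <<'E'
def blob(c,lo,hi,near=None,rad=40):
    m=cv2.inRange(cv2.cvtColor(c["img"],cv2.COLOR_RGB2HSV),lo,hi)
    if near is not None: k=np.zeros_like(m); cv2.circle(k,tuple(int(v) for v in near),rad,255,-1); m&=k
    q=cv2.findContours(m,0,2)[0]; q=max(q,key=cv2.contourArea); return np.array(cv2.minEnclosingCircle(q)[0]),cv2.contourArea(q),q
def MW(x,y,z=0,O=(.599,.040),yaw=-3):
    y_=np.radians(yaw); return np.array([O[0]+np.cos(y_)*x-np.sin(y_)*y,O[1]+np.sin(y_)*x+np.cos(y_)*y,z])
E
python3 - <<'E'
from h import *
st(); c=cap('wrist'); s=cap('scene')
for k in(c,s):
    p0=proj(k,MW(.0165,0,.178))[0]; b=blob(k,(0,140,60),(6,255,255),p0,9 if k is s else 25)
    print(p0,b[:2],onz(k,[b[0]],.178))
    k["p"]=b[0]
da,db=ray(c,[c["p"]])[0],ray(s,[s["p"]])[0]; t=np.linalg.lstsq(np.c_[da,-db],s["o"]-c["o"],rcond=None)[0]
print(c["o"]+t[0]*da,s["o"]+t[1]*db); save(c,'w2')
E
```

```text
5.65 [0.5518 0.0221 0.3085] [[0.999, -0.053, 0.003], [-0.053, -0.999, 0.001], [0.003, -0.002, -1.0]] [-0.3  0.4  0. ] 0.6000462729829557 0.0 [ 19.1  12.7  -4.1  -0.  -73.   67.9]
[231.726879   122.20845179] (array([231.72329712, 122.68932343]), 312.5) [[0.61507706 0.03916807 0.178     ]]
[297.33612053 199.1620648 ] (array([297.04544067, 198.8636322 ]), 10.0) [[0.61392688 0.03952171 0.178     ]]
[0.61511356 0.03907282 0.17921684] [0.61445641 0.03865375 0.17920375]
```

View pics/w2.png

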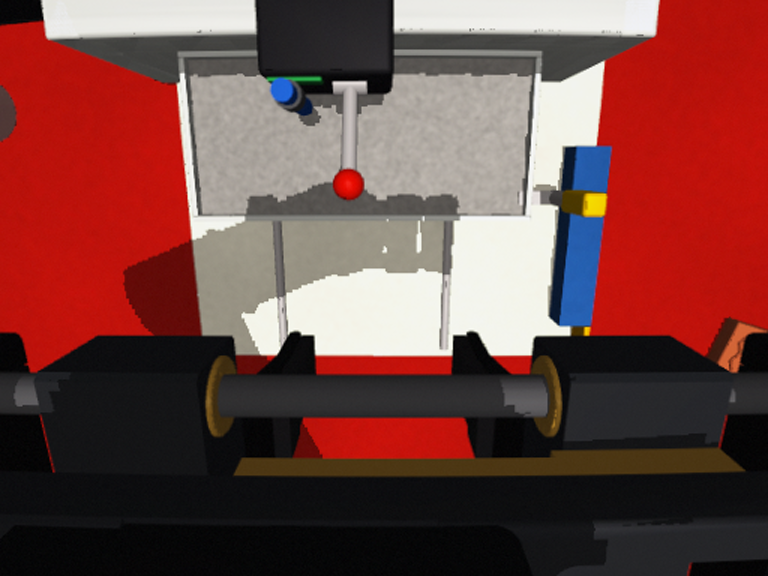

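The lever is raised, with the ball triangulated at z = 0.179, and the machine model fits to about 1 mm. Next is the yellow grip, pinched along y.

```bash
python3 -c "
from h import *
print(MW(0,-.175)); go((*MW(0,-.175)[:2],.093),-3)"
```

```text
[ 0.58984121 -0.13476017  0.        ]
go [ 46.3 154.9 212.9] [-0.      0.0012 -0.0005]
```

Call:
move_arm --series '[{"grip":0.6,"xyz":[15,45,0],"angular":[0,0,0]},{"grip":0.6,"xyz":[30,90,10],"angular":[0,0,0]},{"grip":0.6,"xyz":[40,130,35],"angular":[0,0,0]},{"grip":0.6,"xyz":[46,155,75],"angular":[0,0,0]},{"grip":0.6,"xyz":[46,155,115],"angular":[0,0,0]},{"grip":0.6,"xyz":[46,155,150],"angular":[0,0,0]},{"grip":0.6,"xyz":[46,155,185],"angular":[0,0,0]},{"grip":0.6,"xyz":[46,155,205],"angular":[0,0,0]},{"grip":0.6,"xyz":[46,155,213],"angular":[0,0,0]},{"grip":0.6,"xyz":[46,155,213],"angular":[0,0,0]}]'

```text
time_s: 6.75
tcp_pos: [0.5894, -0.135, 0.0913]
ee_rot: [[0.999, -0.053, -0.005], [-0.053, -0.999, -0.0], [-0.005, 0.0, -1.0]]
wrist_force: [-0.2, 1.4, -0.1]
gripper_width: 0.598
gripper_force: 0.0
```

Call:
move_arm --series '[{"grip":0.1,"xyz":[0,0,0],"angular":[0,0,0]},{"grip":0.1,"xyz":[0,0,0],"angular":[0,0,0]},{"grip":0.1,"xyz":[0,0,0],"angular":[0,0,0]},{"grip":0.1,"xyz":[0,0,0],"angular":[0,0,0]},{"grip":0.1,"xyz":[0,0,0],"angular":[0,0,0]},{"grip":0.1,"xyz":[0,0,0],"angular":[0,0,0]},{"grip":0.1,"xyz":[0,0,0],"angular":[0,0,0]},{"grip":0.1,"xyz":[0,0,0],"angular":[0,0,0]}]'

```text
time_s: 7.55
tcp_pos: [0.5902, -0.1351, 0.094]
ee_rot: [[0.999, -0.053, 0.001], [-0.053, -0.999, -0.0], [0.001, 0.0, -1.0]]
wrist_force: [-0.8, 0.5, 3.5]
gripper_width: 0.206
gripper_force: 30.0
```

```bash
python3 -c "
from h import *
st();go((*MW(-.138,-.175)[:2],.093),-3);go((*MW(-.138,-.192)[:2],.093),-3)"
```

```text
7.55 [ 0.5902 -0.1351  0.094 ] [[0.999, -0.053, 0.001], [-0.053, -0.999, -0.0], [0.001, 0.0, -1.0]] [-0.8  0.5  3.5] 0.20577259925192223 30.000489866361022 [  2.4  28.5 -13.4   0.  -48.1  84.6]
go [-138.3   -0.2    1. ] [ 0.0001 -0.0005 -0.0003]
go [-138.3   16.8    1. ] [ 0.0001 -0.0005 -0.0003]
```

Call:
move_arm --series '[{"grip":0.1,"xyz":[-10,0,0],"angular":[0,0,0]},{"grip":0.1,"xyz":[-25,0,0],"angular":[0,0,0]},{"grip":0.1,"xyz":[-42,0,0],"angular":[0,0,0]},{"grip":0.1,"xyz":[-60,0,0],"angular":[0,0,0]},{"grip":0.1,"xyz":[-78,0,0],"angular":[0,0,0]},{"grip":0.1,"xyz":[-96,0,0],"angular":[0,0,0]},{"grip":0.1,"xyz":[-112,0,0],"angular":[0,0,0]},{"grip":0.1,"xyz":[-125,0,0],"angular":[0,0,0]},{"grip":0.1,"xyz":[-134,0,0],"angular":[0,0,0]},{"grip":0.1,"xyz":[-138,0,0],"angular":[0,0,0]}]'

```text
time_s: 8.55
tcp_pos: [0.4542, -0.1277, 0.0941]
ee_rot: [[0.999, -0.052, 0.007], [-0.052, -0.999, -0.0], [0.007, -0.0, -1.0]]
wrist_force: [7.8, -1.8, -5.2]
gripper_width: 0.206
gripper_force: 30.0
```

```bash
python3 -c "
from h import *
st();go((*MW(-.138,-.192)[:2],.093),-3);save(cap('wrist'),'w3')"
```

```text
8.55 [ 0.4542 -0.1277  0.0941] [[0.999, -0.052, 0.007], [-0.052, -0.999, -0.0], [0.007, -0.0, -1.0]] [ 7.8 -1.8 -5.2] 0.20598714530171033 29.999248143285513 [  4.1  17.6 -32.5   0.1 -39.5  82.9]
go [-2.2 16.9  1.1] [-0.0002 -0.0075  0.0003]
```

View pics/w3.png

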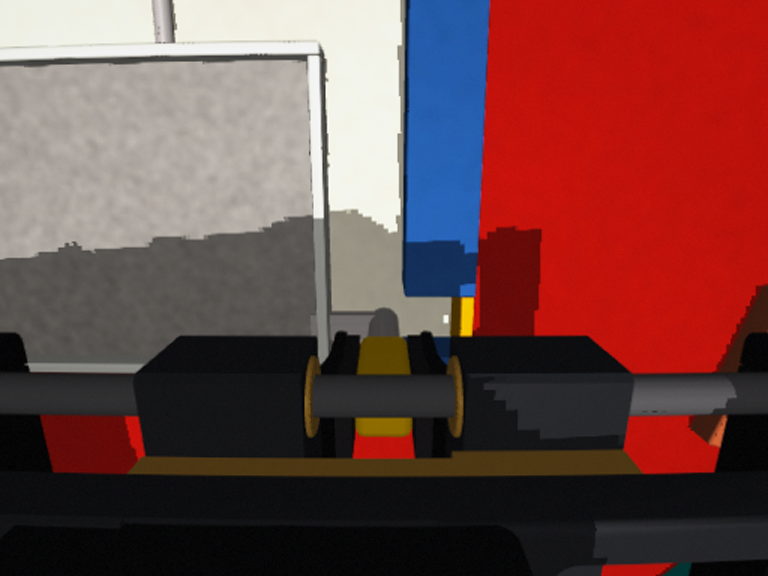

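The tray is drawn out to about 0.136 and the post at (385,320) is past the end of the gate block. I'll push the grip right, then ease it forward into the notch.

Call:
move_arm --series '[{"grip":0.1,"xyz":[0,4,0],"angular":[0,0,0]},{"grip":0.1,"xyz":[0,9,0],"angular":[0,0,0]},{"grip":0.1,"xyz":[0,14,0],"angular":[0,0,0]},{"grip":0.1,"xyz":[0,18,0],"angular":[0,0,0]},{"grip":0.1,"xyz":[0,18,0],"angular":[0,0,0]}]'

```text
time_s: 9.1
tcp_pos: [0.4543, -0.1459, 0.0941]
ee_rot: [[0.999, -0.052, 0.008], [-0.052, -0.999, -0.0], [0.008, -0.0, -1.0]]
wrist_force: [8.2, -1.9, -4.3]
gripper_width: 0.204
gripper_force: 30.0
```

Call:
move_arm --series '[{"grip":0.1,"xyz":[3,0,0],"angular":[0,0,0]},{"grip":0.1,"xyz":[6,0,0],"angular":[0,0,0]},{"grip":0.1,"xyz":[9,0,0],"angular":[0,0,0]},{"grip":0.1,"xyz":[11,0,0],"angular":[0,0,0]},{"grip":0.1,"xyz":[12,0,0],"angular":[0,0,0]},{"grip":0.1,"xyz":[13,0,0],"angular":[0,0,0]},{"grip":0.1,"xyz":[13,0,0],"angular":[0,0,0]}]'

```text
time_s: 9.8
tcp_pos: [0.4644, -0.1464, 0.094]
ee_rot: [[0.999, -0.053, 0.001], [-0.053, -0.999, -0.0], [0.001, 0.0, -1.0]]
wrist_force: [1.4, 0.5, 5.1]
gripper_width: 0.206
gripper_force: 30.0
```

The spring load has gone from the wrist (8.2 to 1.4 N), so the notch is holding. I'll release, rise and look at the red tile.

Call:
move_arm --series '[{"grip":0.3,"xyz":[0,0,0],"angular":[0,0,0]},{"grip":0.5,"xyz":[0,0,0],"angular":[0,0,0]},{"grip":0.5,"xyz":[0,0,0],"angular":[0,0,0]},{"grip":0.6,"xyz":[0,0,-30],"angular":[0,0,0]},{"grip":0.7,"xyz":[0,0,-70],"angular":[0,0,0]},{"grip":0.8,"xyz":[0,30,-110],"angular":[0,0,0]},{"grip":0.9,"xyz":[-10,70,-140],"angular":[0,0,0]},{"grip":1,"xyz":[-25,110,-160],"angular":[0,0,0]},{"grip":1,"xyz":[-40,130,-170],"angular":[0,0,0]},{"grip":1,"xyz":[-40,130,-170],"angular":[0,0,0]}]'

```text
time_s: 10.8
tcp_pos: [0.416, -0.276, 0.2647]
ee_rot: [[0.998, -0.057, 0.002], [-0.057, -0.998, -0.001], [0.002, 0.0, -1.0]]
wrist_force: [-0.1, -0.1, -0.1]
gripper_width: 0.973
gripper_force: 0.0
```

```bash
cat > mt.py <<'E'
from h import *
import pickle
n=sys.argv[1]; p=tuple(map(float,sys.argv[2:4])); lo,hi=((7,60,60),(16,205,255)) if sys.argv[4]=="r" else ((0,0,100),(180,120,255))
st(); c=cap('wrist'); pickle.dump(c,open(n+'.pkl','wb')); save(c,n)
p0=proj(c,(*p,.018))[0]; print(p0)
try:
    b,a,q=blob(c,lo,hi,p0,90); print(b,a); w=onz(c,q.reshape(-1,2),.017)[:,:2]*1000; print(cv2.minAreaRect(w.astype(np.float32)))
except Exception as e: print(e)
E
python3 mt.py w4 .408 -.337 r
```

```text
10.8 [ 0.416  -0.276   0.2647] [[0.998, -0.057, 0.002], [-0.057, -0.998, -0.001], [0.002, 0.0, -1.0]] [-0.1 -0.1 -0.1] 0.9728123171324092 0.0 [-14.9   8.9 -15.2   0.  -65.8 101.6]
[303.42046475 172.77085647]
[306.45474243 172.94691467] 2833.5
((406.86505126953125, -339.693603515625), (55.177703857421875, 89.23200225830078), 69.80107116699219)
```

View pics/w4.png

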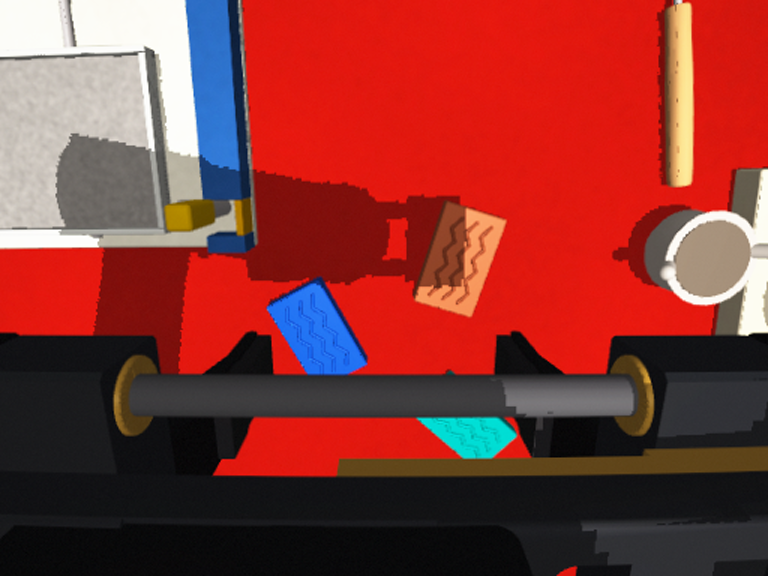

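The red tile is at (460,260) and its measured size of 55 x 89 mm matches. The grip sits in the notch at (190,215). Now to grasp the tile.

```bash
python3 -c "
from h import *
go((.407,-.3397,.028),-20.2)"
```

```text
go [ -5.8  65.4 235.6] [-5.000e-04 -1.000e-04  2.967e-01]
```

Call:
move_arm --series '[{"grip":1,"xyz":[-6,40,20],"angular":[0,0,0.12]},{"grip":1,"xyz":[-6,65,60],"angular":[0,0,0.25]},{"grip":1,"xyz":[-6,65,105],"angular":[0,0,0.297]},{"grip":1,"xyz":[-6,65,145],"angular":[0,0,0.297]},{"grip":1,"xyz":[-6,65,180],"angular":[0,0,0.297]},{"grip":1,"xyz":[-6,65,205],"angular":[0,0,0.297]},{"grip":1,"xyz":[-6,65,222],"angular":[0,0,0.297]},{"grip":1,"xyz":[-6,65,231],"angular":[0,0,0.297]},{"grip":1,"xyz":[-6,65,235],"angular":[0,0,0.297]},{"grip":1,"xyz":[-6,65,235],"angular":[0,0,0.297]}]'

```text
time_s: 11.85
tcp_pos: [0.4081, -0.3383, 0.0283]
ee_rot: [[0.94, -0.342, -0.001], [-0.342, -0.94, 0.0], [-0.001, -0.0, -1.0]]
wrist_force: [0.8, 0.9, 0.3]
gripper_width: 1.0
gripper_force: 0.0
```

Call:
move_arm --series '[{"grip":0.75,"xyz":[0,0,0],"angular":[0,0,0]},{"grip":0.68,"xyz":[0,0,0],"angular":[0,0,0]},{"grip":0.64,"xyz":[0,0,0],"angular":[0,0,0]},{"grip":0.6,"xyz":[0,0,0],"angular":[0,0,0]},{"grip":0.55,"xyz":[0,0,0],"angular":[0,0,0]},{"grip":0.5,"xyz":[0,0,0],"angular":[0,0,0]},{"grip":0.5,"xyz":[0,0,0],"angular":[0,0,0]}]'

```text
time_s: 12.55
tcp_pos: [0.4081, -0.339, 0.0289]
ee_rot: [[0.94, -0.343, 0.0], [-0.343, -0.94, -0.001], [0.001, 0.0, -1.0]]
wrist_force: [-1.1, -2.0, 3.0]
gripper_width: 0.622
gripper_force: 30.0
```

```bash
python3 -c "
from h import *
st();print(MW(-.075,-.045),MW(-.075,.085));go((*MW(-.075,-.045)[:2],.20),-3)"
```

```text
12.55 [ 0.4081 -0.339   0.0289] [[0.94, -0.343, 0.0], [-0.343, -0.94, -0.001], [0.001, 0.0, -1.0]] [-1.1 -2.   3. ] 0.621983094544661 30.000530183315277 [-22.2  28.2 -27.3   0.  -34.4  92.1]
[ 0.52174767 -0.00101313  0.        ] [0.52855134 0.12880871 0.        ]
go [  -8.9 -356.4 -171.2] [ 0.0004 -0.0005 -0.2973]
```

Call:
move_arm --series '[{"grip":0.5,"xyz":[0,0,-8],"angular":[0,0,0]},{"grip":0.5,"xyz":[0,0,-30],"angular":[0,0,0]},{"grip":0.5,"xyz":[0,0,-65],"angular":[0,0,0]},{"grip":0.5,"xyz":[0,0,-105],"angular":[0,0,0]},{"grip":0.5,"xyz":[0,-20,-140],"angular":[0,0,-0.03]},{"grip":0.5,"xyz":[0,-50,-165],"angular":[0,0,-0.08]},{"grip":0.5,"xyz":[0,-85,-175],"angular":[0,0,-0.13]},{"grip":0.5,"xyz":[0,-125,-175],"angular":[0,0,-0.18]},{"grip":0.5,"xyz":[0,-160,-175],"angular":[0,0,-0.25]},{"grip":0.5,"xyz":[0,-180,-175],"angular":[0,0,-0.297]}]'

```text
time_s: 13.55
tcp_pos: [0.4697, -0.1671, 0.2036]
ee_rot: [[0.999, -0.049, -0.0], [-0.049, -0.999, 0.001], [-0.0, -0.001, -1.0]]
wrist_force: [0.3, -0.4, -2.2]
gripper_width: 0.618
gripper_force: 30.0
```

```bash
python3 -c "
from h import *
st();go((*MW(-.075,-.055)[:2],.20),-3)"
```

```text
13.55 [ 0.4697 -0.1671  0.2036] [[0.999, -0.049, -0.0], [-0.049, -0.999, 0.001], [-0.0, -0.001, -1.0]] [ 0.3 -0.4 -2.2] 0.6175743420522168 29.998934268951416 [ -0.9  12.  -20.7  -0.1 -57.3  88.2]
go [  43.9 -158.5    3.8] [-0.0011  0.0002  0.0034]
```

Call:
move_arm --series '[{"grip":0.5,"xyz":[10,-35,0],"angular":[0,0,0.003]},{"grip":0.5,"xyz":[22,-80,0],"angular":[0,0,0.003]},{"grip":0.5,"xyz":[34,-122,0],"angular":[0,0,0.003]},{"grip":0.5,"xyz":[42,-150,10],"angular":[0,0,0.003]},{"grip":0.5,"xyz":[44,-158,35],"angular":[0,0,0.003]},{"grip":0.5,"xyz":[44,-158,70],"angular":[0,0,0.003]},{"grip":0.5,"xyz":[44,-158,100],"angular":[0,0,0.003]},{"grip":0.5,"xyz":[44,-158,122],"angular":[0,0,0.003]},{"grip":0.5,"xyz":[44,-158,132],"angular":[0,0,0.003]},{"grip":0.5,"xyz":[44,-158,132],"angular":[0,0,0.003]}]'

```text
time_s: 14.55
tcp_pos: [0.5209, -0.0143, 0.0703]
ee_rot: [[0.998, -0.056, -0.004], [-0.056, -0.998, -0.001], [-0.004, 0.001, -1.0]]
wrist_force: [0.1, -0.3, -1.7]
gripper_width: 0.619
gripper_force: 30.0
```

```bash
python3 -c "
from h import *
st();go((*MW(-.075,-.055)[:2],.057),-3)
c=cap('scene');b=c['img'][120:270,190:370];cv2.imwrite('pics/c3.png',cv2.resize(b,None,fx=4,fy=4)[:,:,::-1])"
```

```text
14.55 [ 0.5209 -0.0143  0.0703] [[0.998, -0.056, -0.004], [-0.056, -0.998, -0.001], [-0.004, 0.001, -1.0]] [ 0.1 -0.3 -1.7] 0.6192343246942575 29.999455511569977 [ 16.3  23.9 -26.6  -0.  -39.7  70.5]
go [ 0.2 -3.3 13.3] [ 0.001   0.0036 -0.0037]
```

View pics/c3.png

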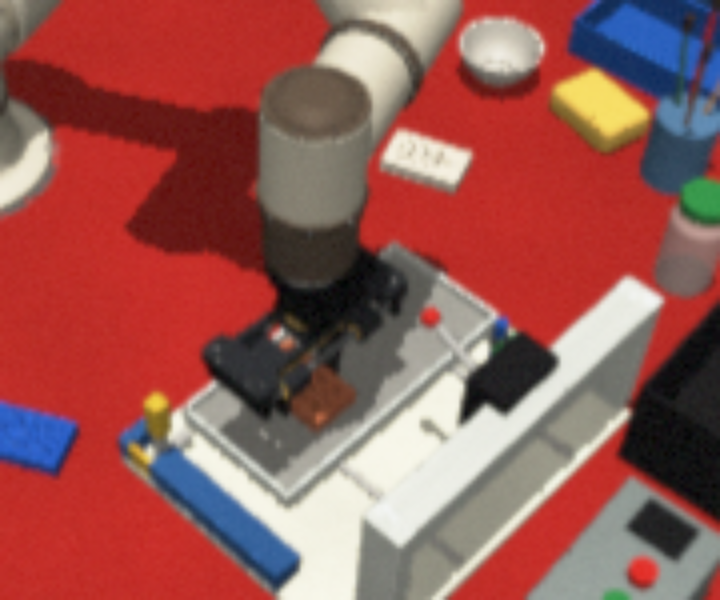

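The red tile is level over the bed at (322,395), inside the rim and clear of the lever. I'll lower it gently.

Call:
move_arm --series '[{"grip":0.5,"xyz":[0,-3,4],"angular":[0,0,-0.003]},{"grip":0.5,"xyz":[0,-3,7],"angular":[0,0,-0.003]},{"grip":0.5,"xyz":[0,-3,9.5],"angular":[0,0,-0.003]},{"grip":0.5,"xyz":[0,-3,11],"angular":[0,0,-0.003]},{"grip":0.5,"xyz":[0,-3,12],"angular":[0,0,-0.003]},{"grip":0.5,"xyz":[0,-3,12.5],"angular":[0,0,-0.003]},{"grip":0.5,"xyz":[0,-3,12.5],"angular":[0,0,-0.003]}]'

```text
time_s: 15.3
tcp_pos: [0.5221, -0.0112, 0.059]
ee_rot: [[0.999, -0.053, -0.0], [-0.053, -0.999, -0.0], [-0.0, 0.0, -1.0]]
wrist_force: [0.3, -0.4, -2.6]
gripper_width: 0.618
gripper_force: 30.0
```

Call:
move_arm --series '[{"grip":0.5,"xyz":[0,0,0.7],"angular":[0,0,0]},{"grip":0.5,"xyz":[0,0,1.4],"angular":[0,0,0]},{"grip":0.5,"xyz":[0,0,2],"angular":[0,0,0]},{"grip":0.5,"xyz":[0,0,2],"angular":[0,0,0]}]'

```text
time_s: 15.7
tcp_pos: [0.5221, -0.0111, 0.057]
ee_rot: [[0.999, -0.053, -0.0], [-0.053, -0.999, -0.0], [-0.0, 0.0, -1.0]]
wrist_force: [0.1, -0.9, -2.8]
gripper_width: 0.616
gripper_force: 30.0
```

Call:
move_arm --series '[{"grip":0.5,"xyz":[0,0,0.5],"angular":[0,0,0]},{"grip":0.5,"xyz":[0,0,1],"angular":[0,0,0]},{"grip":0.5,"xyz":[0,0,1],"angular":[0,0,0]}]'

```text
time_s: 16.0
tcp_pos: [0.5222, -0.0111, 0.0569]
ee_rot: [[0.999, -0.053, 0.0], [-0.053, -0.999, -0.0], [0.0, 0.0, -1.0]]
wrist_force: [-3.0, 0.2, 4.8]
gripper_width: 0.619
gripper_force: 30.0
```

Contact with the bed (+4.8 N). I'll release, lift and go to look at the white tile.

Call:
move_arm --series '[{"grip":0.68,"xyz":[0,0,-0.5],"angular":[0,0,0]},{"grip":0.75,"xyz":[0,0,-0.5],"angular":[0,0,0]},{"grip":0.8,"xyz":[0,0,-0.5],"angular":[0,0,0]},{"grip":0.8,"xyz":[0,0,-10],"angular":[0,0,0]},{"grip":0.8,"xyz":[0,0,-40],"angular":[0,0,0]},{"grip":0.9,"xyz":[0,0,-85],"angular":[0,0,0]},{"grip":1,"xyz":[-10,-20,-130],"angular":[0,0,0]},{"grip":1,"xyz":[-22,-50,-165],"angular":[0,0,0]},{"grip":1,"xyz":[-35,-85,-190],"angular":[0,0,0]},{"grip":1,"xyz":[-45,-115,-205],"angular":[0,0,0]}]'

```text
time_s: 17.0
tcp_pos: [0.4833, 0.1075, 0.2646]
ee_rot: [[0.999, -0.053, 0.005], [-0.053, -0.999, 0.002], [0.005, -0.003, -1.0]]
wrist_force: [1.0, -0.5, -0.2]
gripper_width: 0.994
gripper_force: 0.0
```

```bash
python3 -c "
from h import *
st();go((.41,.285,.265),-3)"
```

```text
17.0 [0.4833 0.1075 0.2646] [[0.999, -0.053, 0.005], [-0.053, -0.999, 0.002], [0.005, -0.003, -1.0]] [ 1.  -0.5 -0.2] 0.9942855286675794 0.0 [ 31.4   8.4 -15.9   0.  -65.4  55.6]
go [ -82.6 -173.4   -0.3] [-0.0027 -0.0049 -0.0003]
```

Call:
move_arm --series '[{"grip":1,"xyz":[-17,-37,0],"angular":[0,0,0]},{"grip":1,"xyz":[-35,-75,0],"angular":[0,0,0]},{"grip":1,"xyz":[-53,-112,0],"angular":[0,0,0]},{"grip":1,"xyz":[-70,-148,0],"angular":[0,0,0]},{"grip":1,"xyz":[-82,-173,0],"angular":[0,0,0]},{"grip":1,"xyz":[-82,-173,0],"angular":[0,0,0]},{"grip":1,"xyz":[-82,-173,0],"angular":[0,0,0]}]'

```text
time_s: 17.7
tcp_pos: [0.4102, 0.2834, 0.2614]
ee_rot: [[0.999, -0.051, 0.0], [-0.051, -0.999, 0.0], [0.0, -0.0, -1.0]]
wrist_force: [-0.6, -0.3, -0.7]
gripper_width: 1.002
gripper_force: 0.0
```

```bash
python3 mt.py w5 .397 .337 w
```

```text
17.7 [0.4102 0.2834 0.2614] [[0.999, -0.051, 0.0], [-0.051, -0.999, 0.0], [0.0, -0.0, -1.0]] [-0.6 -0.3 -0.7] 1.0023819599723771 0.0 [ 53.3   9.  -15.6   0.  -65.4  33.7]
[213.78242834 181.83748893]
[212.38806152 180.53730774] 2904.5
((398.092041015625, 337.539794921875), (90.92676544189453, 55.55040740966797), 16.677181243896484)
```

View pics/w5.png

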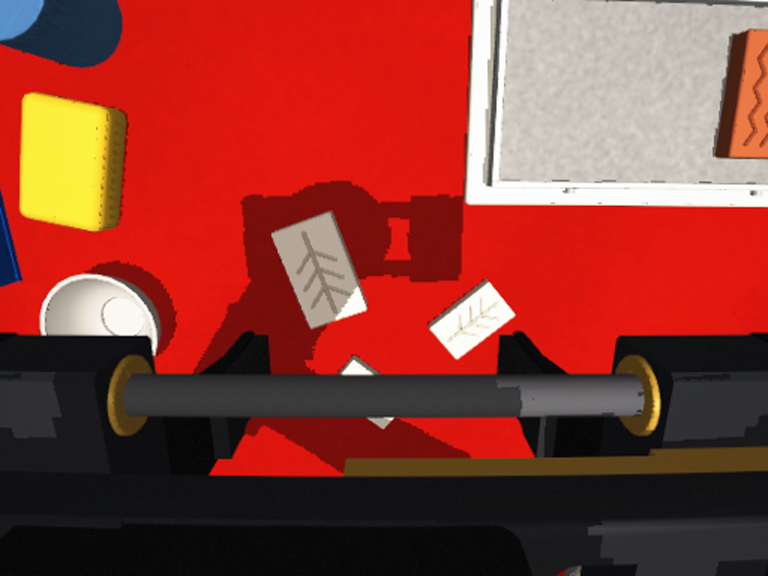

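The white tile is at (318,270) and measures 91 x 55.5 mm. The small decoys are at (470,318) and (370,390). The red tile lies flat in the tray.

```bash
python3 -c "
from h import *
go((.398,.3375,.028),16.7)"
```

```text
go [-15.3 -54.  233.3] [-1.000e-04 -1.000e-04 -3.442e-01]
```

Call:
move_arm --series '[{"grip":1,"xyz":[-10,-35,20],"angular":[0,0,-0.14]},{"grip":1,"xyz":[-15,-54,60],"angular":[0,0,-0.28]},{"grip":1,"xyz":[-15,-54,105],"angular":[0,0,-0.344]},{"grip":1,"xyz":[-15,-54,145],"angular":[0,0,-0.344]},{"grip":1,"xyz":[-15,-54,180],"angular":[0,0,-0.344]},{"grip":1,"xyz":[-15,-54,205],"angular":[0,0,-0.344]},{"grip":1,"xyz":[-15,-54,221],"angular":[0,0,-0.344]},{"grip":1,"xyz":[-15,-54,229],"angular":[0,0,-0.344]},{"grip":1,"xyz":[-15,-54,233],"angular":[0,0,-0.344]},{"grip":1,"xyz":[-15,-54,233],"angular":[0,0,-0.344]}]'

```text
time_s: 18.75
tcp_pos: [0.3989, 0.3377, 0.0283]
ee_rot: [[0.958, 0.286, 0.0], [0.286, -0.958, 0.0], [0.0, -0.0, -1.0]]
wrist_force: [0.6, 0.5, -0.7]
gripper_width: 1.003
gripper_force: 0.0
```

Call:
move_arm --series '[{"grip":0.75,"xyz":[0,0,0],"angular":[0,0,0]},{"grip":0.68,"xyz":[0,0,0],"angular":[0,0,0]},{"grip":0.64,"xyz":[0,0,0],"angular":[0,0,0]},{"grip":0.6,"xyz":[0,0,0],"angular":[0,0,0]},{"grip":0.55,"xyz":[0,0,0],"angular":[0,0,0]},{"grip":0.5,"xyz":[0,0,0],"angular":[0,0,0]},{"grip":0.5,"xyz":[0,0,0],"angular":[0,0,0]}]'

```text
time_s: 19.45
tcp_pos: [0.3984, 0.3381, 0.0283]
ee_rot: [[0.958, 0.287, 0.0], [0.287, -0.958, 0.0], [0.0, -0.0, -1.0]]
wrist_force: [-1.0, 1.0, 2.1]
gripper_width: 0.615
gripper_force: 30.0
```

```bash
python3 -c "
from h import *
st();go((*MW(-.075,.085)[:2],.17),-3)"
```

```text
19.45 [0.3984 0.3381 0.0283] [[0.958, 0.287, 0.0], [0.287, -0.958, 0.0], [0.0, -0.0, -1.0]] [-1.   1.   2.1] 0.6151982516666357 30.000135004520416 [ 58.1  27.8 -28.5   0.  -33.7  48.6]
go [  64.5  237.8 -141.8] [-0.0004 -0.0004  0.3438]
```

Call:
move_arm --series '[{"grip":0.5,"xyz":[0,0,-8],"angular":[0,0,0]},{"grip":0.5,"xyz":[0,0,-30],"angular":[0,0,0]},{"grip":0.5,"xyz":[0,0,-65],"angular":[0,0,0]},{"grip":0.5,"xyz":[6,20,-105],"angular":[0,0,0.05]},{"grip":0.5,"xyz":[14,50,-130],"angular":[0,0,0.1]},{"grip":0.5,"xyz":[24,90,-140],"angular":[0,0,0.16]},{"grip":0.5,"xyz":[36,135,-140],"angular":[0,0,0.22]},{"grip":0.5,"xyz":[48,178,-140],"angular":[0,0,0.29]},{"grip":0.5,"xyz":[58,215,-140],"angular":[0,0,0.344]},{"grip":0.5,"xyz":[64,237,-140],"angular":[0,0,0.344]}]'

```text
time_s: 20.45
tcp_pos: [0.5281, 0.1265, 0.168]
ee_rot: [[0.998, -0.056, -0.001], [-0.056, -0.998, -0.001], [-0.001, 0.001, -1.0]]
wrist_force: [0.3, 0.5, -1.2]
gripper_width: 0.617
gripper_force: 30.0
```

```bash
python3 -c "
from h import *
st();go((*MW(-.075,.085)[:2],.063),-3)"
```

```text
20.45 [0.5281 0.1265 0.168 ] [[0.998, -0.056, -0.001], [-0.056, -0.998, -0.001], [-0.001, 0.001, -1.0]] [ 0.3  0.5 -1.2] 0.6166777932412094 30.00076800584793 [ 30.6  18.3 -17.6  -0.  -54.2  56.2]
go [  0.4  -2.4 105. ] [ 0.0006  0.001  -0.004 ]
```

Call:
move_arm --series '[{"grip":0.5,"xyz":[0,0,25],"angular":[0,0,0]},{"grip":0.5,"xyz":[0,0,55],"angular":[0,0,0]},{"grip":0.5,"xyz":[0,0,80],"angular":[0,0,0]},{"grip":0.5,"xyz":[0,0,95],"angular":[0,0,0]},{"grip":0.5,"xyz":[0,0,102],"angular":[0,0,0]},{"grip":0.5,"xyz":[0,0,105],"angular":[0,0,0]},{"grip":0.5,"xyz":[0,0,107],"angular":[0,0,0]},{"grip":0.5,"xyz":[0,0,108],"angular":[0,0,0]},{"grip":0.5,"xyz":[0,0,108],"angular":[0,0,0]}]'

```text
time_s: 21.35
tcp_pos: [0.5281, 0.1295, 0.0607]
ee_rot: [[0.999, -0.053, 0.001], [-0.053, -0.999, 0.001], [0.001, -0.001, -1.0]]
wrist_force: [0.4, -0.0, -1.7]
gripper_width: 0.616
gripper_force: 30.0
```

Expected contact is at about 0.0563.

Call:
move_arm --series '[{"grip":0.5,"xyz":[0,0,1.2],"angular":[0,0,0]},{"grip":0.5,"xyz":[0,0,2.4],"angular":[0,0,0]},{"grip":0.5,"xyz":[0,0,3.4],"angular":[0,0,0]},{"grip":0.5,"xyz":[0,0,4],"angular":[0,0,0]},{"grip":0.5,"xyz":[0,0,4.5],"angular":[0,0,0]},{"grip":0.5,"xyz":[0,0,4.5],"angular":[0,0,0]}]'

```text
time_s: 21.95
tcp_pos: [0.5277, 0.1292, 0.0563]
ee_rot: [[0.999, -0.053, 0.0], [-0.053, -0.999, -0.0], [0.0, -0.0, -1.0]]
wrist_force: [-2.6, -0.7, 5.3]
gripper_width: 0.62
gripper_force: 30.0
```

Contact again. Release, lift, and check the tray contents and the grip position.

Call:
move_arm --series '[{"grip":0.68,"xyz":[0,0,-0.5],"angular":[0,0,0]},{"grip":0.75,"xyz":[0,0,-0.5],"angular":[0,0,0]},{"grip":0.78,"xyz":[0,0,-0.5],"angular":[0,0,0]},{"grip":0.78,"xyz":[0,0,-10],"angular":[0,0,0]},{"grip":0.7,"xyz":[0,0,-40],"angular":[0,0,0]},{"grip":0.6,"xyz":[-10,10,-85],"angular":[0,0,0]},{"grip":0.6,"xyz":[-30,30,-130],"angular":[0,0,0]},{"grip":0.6,"xyz":[-50,60,-165],"angular":[0,0,0]},{"grip":0.6,"xyz":[-65,100,-195],"angular":[0,0,0]},{"grip":0.6,"xyz":[-75,140,-215],"angular":[0,0,0]}]'

```text
time_s: 22.95
tcp_pos: [0.4451, -0.0064, 0.273]
ee_rot: [[0.999, -0.05, 0.004], [-0.05, -0.999, 0.001], [0.004, -0.001, -1.0]]
wrist_force: [0.7, 0.1, 0.2]
gripper_width: 0.601
gripper_force: 0.0
```

```bash
python3 -c "
from h import *
st();save(cap('wrist'),'w6');go((.4644,-.1464,.18),-3)"
```

```text
22.95 [ 0.4451 -0.0064  0.273 ] [[0.999, -0.05, 0.004], [-0.05, -0.999, 0.001], [0.004, -0.001, -1.0]] [0.7 0.1 0.2] 0.6006803877614882 0.0 [ 20.2   2.9 -20.9   0.  -65.9  66.9]
go [ 26.7 134.7  96.6] [-0.0005 -0.0079 -0.0017]
```

View pics/w6.png

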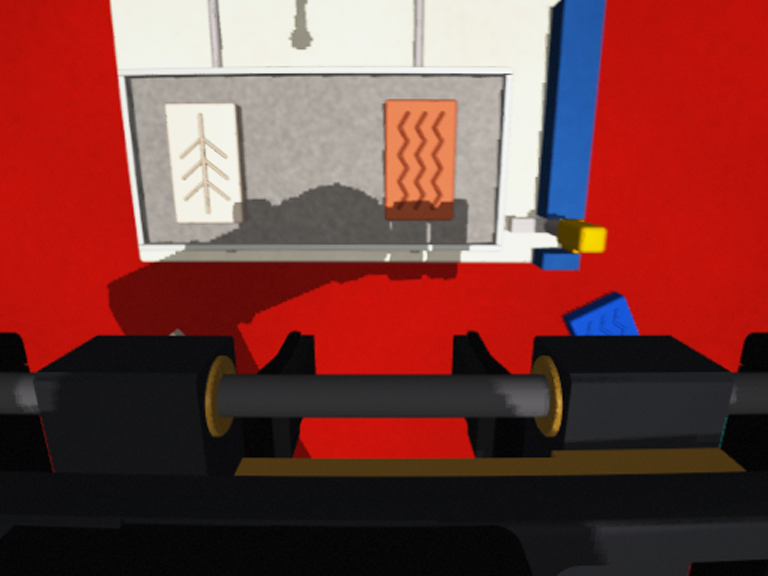

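Both tiles lie flat in the bed, white at (205,162) and red at (420,160), and the grip is in the notch at (592,238). Back to the grip.

Call:
move_arm --series '[{"grip":0.6,"xyz":[9,45,10],"angular":[0,0,0]},{"grip":0.6,"xyz":[18,90,30],"angular":[0,0,0]},{"grip":0.6,"xyz":[26,130,55],"angular":[0,0,0]},{"grip":0.6,"xyz":[27,135,85],"angular":[0,0,0]},{"grip":0.6,"xyz":[27,135,97],"angular":[0,0,0]},{"grip":0.6,"xyz":[27,135,97],"angular":[0,0,0]}]'

```text
time_s: 23.6
tcp_pos: [0.4642, -0.1424, 0.1714]
ee_rot: [[0.999, -0.054, -0.005], [-0.054, -0.999, 0.0], [-0.005, 0.0, -1.0]]
wrist_force: [-0.5, 0.5, 1.3]
gripper_width: 0.597
gripper_force: 0.0
```

```bash
python3 -c "
from h import *
st();go((.4644,-.1464,.094),-3)"
```

```text
23.6 [ 0.4642 -0.1424  0.1714] [[0.999, -0.054, -0.005], [-0.054, -0.999, 0.0], [-0.005, 0.0, -1.0]] [-0.5  0.5  1.3] 0.5965452654688774 0.0 [  2.1  12.9 -24.8  -0.  -52.5  84.8]
go [ 0.8  3.9 77.4] [ 0.0001  0.0045 -0.002 ]
```

Call:
move_arm --series '[{"grip":0.6,"xyz":[0,1.5,30],"angular":[0,0,0]},{"grip":0.6,"xyz":[0,1.5,55],"angular":[0,0,0]},{"grip":0.6,"xyz":[0,1.5,70],"angular":[0,0,0]},{"grip":0.6,"xyz":[0,1.5,79],"angular":[0,0,0]},{"grip":0.6,"xyz":[0,1.5,79],"angular":[0,0,0]},{"grip":0.6,"xyz":[0,1.5,79],"angular":[0,0,0]}]'

```text
time_s: 24.2
tcp_pos: [0.4665, -0.1433, 0.0952]
ee_rot: [[0.999, -0.052, 0.002], [-0.052, -0.999, -0.0], [0.002, 0.0, -1.0]]
wrist_force: [0.4, 0.3, -0.5]
gripper_width: 0.601
gripper_force: 0.0
```

```bash
python3 -c "
from h import *
st();go((.4644,-.1464,.094),-3)"
```

```text
24.2 [ 0.4665 -0.1433  0.0952] [[0.999, -0.052, 0.002], [-0.052, -0.999, -0.0], [0.002, 0.0, -1.0]] [ 0.4  0.3 -0.5] 0.6010929464222898 0.0 [  2.1  19.  -30.    0.  -40.9  84.9]
go [-2.   3.3  1.2] [ 0.0002 -0.0023  0.0004]
```

Call:
move_arm --series '[{"grip":0.5,"xyz":[-2,3.5,1],"angular":[0,0,0]},{"grip":0.35,"xyz":[-2,3.5,1],"angular":[0,0,0]},{"grip":0.1,"xyz":[-2,3.5,1],"angular":[0,0,0]},{"grip":0.1,"xyz":[-2,3.5,1],"angular":[0,0,0]},{"grip":0.1,"xyz":[-2,3.5,1],"angular":[0,0,0]},{"grip":0.1,"xyz":[-2,3.5,1],"angular":[0,0,0]},{"grip":0.1,"xyz":[-2,3.5,1],"angular":[0,0,0]}]'

```text
time_s: 24.9
tcp_pos: [0.4634, -0.1468, 0.0932]
ee_rot: [[0.999, -0.053, 0.0], [-0.053, -0.999, -0.0], [0.0, 0.0, -1.0]]
wrist_force: [-1.1, 0.3, 1.0]
gripper_width: 0.204
gripper_force: 30.0
```

```bash
python3 -c "
from h import *
st();go((.4542,-.1459,.094),-3)
go((.4542,-.1277,.094),-3)"
```

```text
24.9 [ 0.4634 -0.1468  0.0932] [[0.999, -0.053, 0.0], [-0.053, -0.999, -0.0], [0.0, 0.0, -1.0]] [-1.1  0.3  1. ] 0.20410117795230293 30.00012614764273 [  1.6  19.  -30.3   0.  -40.6  85.4]
go [-9.3 -0.5 -0.8] [ 0.0001 -0.0001 -0.0004]
go [-10.2 -18.6  -0.8] [ 0.0001 -0.0001 -0.0004]
```

Call:
move_arm --series '[{"grip":0.1,"xyz":[-4,0,0],"angular":[0,0,0]},{"grip":0.1,"xyz":[-8,0,0],"angular":[0,0,0]},{"grip":0.1,"xyz":[-12,0,0],"angular":[0,0,0]},{"grip":0.1,"xyz":[-12,0,0],"angular":[0,0,0]},{"grip":0.1,"xyz":[-12,-4,0],"angular":[0,0,0]},{"grip":0.1,"xyz":[-12,-9,0],"angular":[0,0,0]},{"grip":0.1,"xyz":[-12,-14,0],"angular":[0,0,0]},{"grip":0.1,"xyz":[-12,-18,0],"angular":[0,0,0]},{"grip":0.1,"xyz":[-12,-18.5,0],"angular":[0,0,0]},{"grip":0.1,"xyz":[-12,-18.5,0],"angular":[0,0,0]}]'

```text
time_s: 25.9
tcp_pos: [0.4554, -0.1278, 0.0932]
ee_rot: [[0.999, -0.052, 0.007], [-0.052, -0.999, -0.001], [0.007, 0.0, -1.0]]
wrist_force: [6.6, -3.4, -5.4]
gripper_width: 0.209
gripper_force: 30.0
```

```bash
python3 -c "
from h import *
st();go((.5902,-.1351,.094),-3)"
```

```text
25.9 [ 0.4554 -0.1278  0.0932] [[0.999, -0.052, 0.007], [-0.052, -0.999, -0.001], [0.007, 0.0, -1.0]] [ 6.6 -3.4 -5.4] 0.20865488246985497 29.998865788802505 [  4.1  17.8 -32.4   0.1 -39.5  82.8]
go [1.35e+02 4.00e-01 1.00e-01] [ 0.0003 -0.0066  0.0007]
```

The grip is back in the track. Now I'll ease the tray home slowly.

Call:
move_arm --series '[{"grip":0.1,"xyz":[3,0,0],"angular":[0,0,0]},{"grip":0.1,"xyz":[9,0,0],"angular":[0,0,0]},{"grip":0.1,"xyz":[17,0,0],"angular":[0,0,0]},{"grip":0.1,"xyz":[25,0,0],"angular":[0,0,0]},{"grip":0.1,"xyz":[33,0,0],"angular":[0,0,0]},{"grip":0.1,"xyz":[41,0,0],"angular":[0,0,0]},{"grip":0.1,"xyz":[49,0,0],"angular":[0,0,0]},{"grip":0.1,"xyz":[57,0,0],"angular":[0,0,0]},{"grip":0.1,"xyz":[64,0,0],"angular":[0,0,0]},{"grip":0.1,"xyz":[70,0,0],"angular":[0,0,0]}]'

```text
time_s: 26.9
tcp_pos: [0.5243, -0.1315, 0.0932]
ee_rot: [[0.999, -0.052, 0.004], [-0.052, -0.999, -0.0], [0.004, 0.0, -1.0]]
wrist_force: [4.5, -1.4, -2.3]
gripper_width: 0.205
gripper_force: 30.0
```

Call:
move_arm --series '[{"grip":0.1,"xyz":[6,0,0],"angular":[0,0,0]},{"grip":0.1,"xyz":[14,0,0],"angular":[0,0,0]},{"grip":0.1,"xyz":[22,0,0],"angular":[0,0,0]},{"grip":0.1,"xyz":[30,0,0],"angular":[0,0,0]},{"grip":0.1,"xyz":[38,0,0],"angular":[0,0,0]},{"grip":0.1,"xyz":[45,0,0],"angular":[0,0,0]},{"grip":0.1,"xyz":[51,0,0],"angular":[0,0,0]},{"grip":0.1,"xyz":[56,0,0],"angular":[0,0,0]},{"grip":0.1,"xyz":[60,0,0],"angular":[0,0,0]},{"grip":0.1,"xyz":[60,0,0],"angular":[0,0,0]}]'

```text
time_s: 27.9
tcp_pos: [0.5828, -0.1346, 0.0932]
ee_rot: [[0.999, -0.053, 0.001], [-0.053, -0.999, -0.0], [0.001, 0.0, -1.0]]
wrist_force: [2.7, -1.0, 1.0]
gripper_width: 0.207
gripper_force: 30.0
```

```bash
python3 -c "
from h import *
st();go((.5902,-.1351,.094),-3)"
```

```text
27.9 [ 0.5828 -0.1346  0.0932] [[0.999, -0.053, 0.001], [-0.053, -0.999, -0.0], [0.001, 0.0, -1.0]] [ 2.7 -1.   1. ] 0.20661284805239807 30.000231633894145 [  2.5  28.  -14.5   0.  -47.5  84.5]
go [ 7.4  0.1 -0.8] [ 0.0001 -0.0008 -0.0003]
```

Call:
move_arm --series '[{"grip":0.1,"xyz":[2,0,0],"angular":[0,0,0]},{"grip":0.1,"xyz":[4,0,0],"angular":[0,0,0]},{"grip":0.1,"xyz":[5.5,0,0],"angular":[0,0,0]},{"grip":0.1,"xyz":[7,0,0],"angular":[0,0,0]},{"grip":0.1,"xyz":[8,0,0],"angular":[0,0,0]},{"grip":0.1,"xyz":[9,0,0],"angular":[0,0,0]},{"grip":0.1,"xyz":[9,0,0],"angular":[0,0,0]}]'

```text
time_s: 28.6
tcp_pos: [0.5894, -0.135, 0.0931]
ee_rot: [[0.999, -0.053, -0.004], [-0.053, -0.999, 0.0], [-0.004, 0.0, -1.0]]
wrist_force: [-3.3, -0.4, 6.1]
gripper_width: 0.202
gripper_force: 30.0
```

The wrist force has reversed, so the tray is home on its stop. I'll release, rise and return to the lever.

Call:
move_arm --series '[{"grip":0.3,"xyz":[0,0,0],"angular":[0,0,0]},{"grip":0.5,"xyz":[0,0,0],"angular":[0,0,0]},{"grip":0.5,"xyz":[0,0,0],"angular":[0,0,0]},{"grip":0.6,"xyz":[0,0,-30],"angular":[0,0,0]},{"grip":0.6,"xyz":[0,0,-75],"angular":[0,0,0]},{"grip":0.6,"xyz":[0,0,-120],"angular":[0,0,0]},{"grip":0.6,"xyz":[0,0,-165],"angular":[0,0,0]},{"grip":0.6,"xyz":[0,-30,-200],"angular":[0,0,0]},{"grip":0.6,"xyz":[-10,-75,-205],"angular":[0,0,0]},{"grip":0.6,"xyz":[-20,-120,-205],"angular":[0,0,0]}]'

```text
time_s: 29.6
tcp_pos: [0.5777, -0.0131, 0.2997]
ee_rot: [[0.999, -0.055, 0.003], [-0.055, -0.999, 0.001], [0.003, -0.001, -1.0]]
wrist_force: [0.2, 1.1, -0.1]
gripper_width: 0.601
gripper_force: 0.0
```

Run:
```python
from h import *
st(); c=cap('wrist'); save(c,'w7'); p0=proj(c,MW(.0165,0,.178))[0]
b=blob(c,(0,140,60),(6,255,255),p0,25); w=onz(c,[b[0]],.178)[0]; print(b[:2],w); go((*w[:2],.1845),-3)
```

```text
29.6 [ 0.5777 -0.0131  0.2997] [[0.999, -0.055, 0.003], [-0.055, -0.999, 0.001], [0.003, -0.001, -1.0]] [ 0.2  1.1 -0.1] 0.6013496665387015 0.0 [ 14.7  15.5  -1.5  -0.  -72.7  72.1]
(array([190.5743866 , 156.83058167]), 302.5) [0.61495397 0.04013575 0.178     ]
go [ 36.1 -49.1 114.3] [-0.0033 -0.001   0.0036]
```

View pics/w7.png

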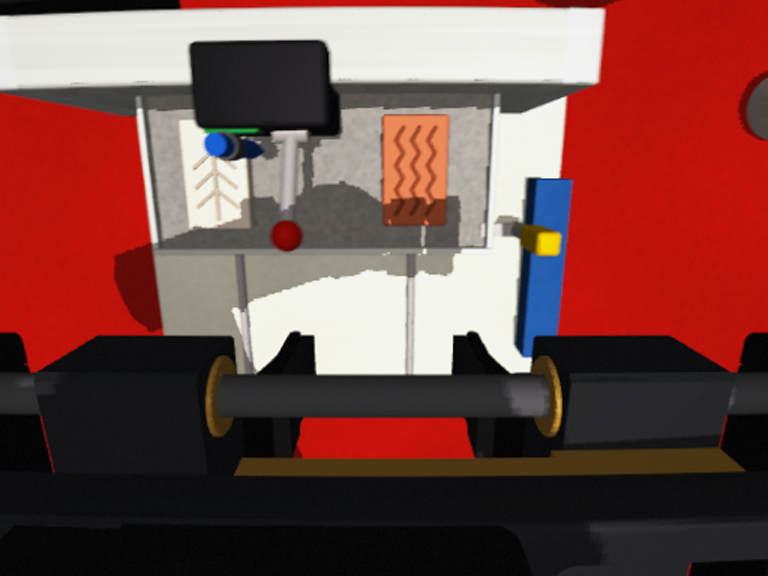

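The tray is fully home with both tiles flat, white at (215,175) and red at (415,170). The raised ball is at (286,236). Now I'll pinch it and swing it down.

Call:
move_arm --series '[{"grip":0.6,"xyz":[18,-25,0],"angular":[0,0,0.003]},{"grip":0.6,"xyz":[35,-47,20],"angular":[0,0,0.003]},{"grip":0.6,"xyz":[36,-49,55],"angular":[0,0,0.003]},{"grip":0.6,"xyz":[36,-49,85],"angular":[0,0,0.003]},{"grip":0.6,"xyz":[36,-49,105],"angular":[0,0,0.003]},{"grip":0.6,"xyz":[36,-49,114],"angular":[0,0,0.003]},{"grip":0.6,"xyz":[36,-49,114],"angular":[0,0,0.003]},{"grip":0.6,"xyz":[36,-49,114],"angular":[0,0,0.003]}]'

```text
time_s: 30.45
tcp_pos: [0.6167, 0.0329, 0.1851]
ee_rot: [[0.998, -0.056, 0.002], [-0.056, -0.998, 0.0], [0.002, -0.0, -1.0]]
wrist_force: [-0.1, 0.9, 0.4]
gripper_width: 0.602
gripper_force: 0.0
```

Call:
move_arm --series '[{"grip":0.1,"xyz":[0,0,0],"angular":[0,0,0]},{"grip":0.1,"xyz":[0,0,0],"angular":[0,0,0]},{"grip":0.1,"xyz":[0,0,0],"angular":[0,0,0]},{"grip":0.1,"xyz":[0,0,0],"angular":[0,0,0]},{"grip":0.1,"xyz":[0,0,0],"angular":[0,0,0]},{"grip":0.1,"xyz":[0,0,0],"angular":[0,0,0]},{"grip":0.1,"xyz":[0,0,0],"angular":[0,0,0]}]'

```text
time_s: 31.15
tcp_pos: [0.6165, 0.038, 0.1845]
ee_rot: [[0.998, -0.055, 0.003], [-0.055, -0.998, 0.008], [0.003, -0.008, -1.0]]
wrist_force: [-2.3, 15.5, 1.8]
gripper_width: 0.185
gripper_force: 30.0
```

Call:
move_arm --series '[{"grip":0.1,"xyz":[0,-3,0],"angular":[0,0,0]},{"grip":0.1,"xyz":[0,-6,0],"angular":[0,0,0]},{"grip":0.1,"xyz":[-3.6,-6,9],"angular":[0,0,0]},{"grip":0.1,"xyz":[-5.7,-6,18.6],"angular":[0,0,0]},{"grip":0.1,"xyz":[-6.5,-6,28.3],"angular":[0,0,0]},{"grip":0.1,"xyz":[-5.7,-6,38],"angular":[0,0,0]},{"grip":0.1,"xyz":[-3.6,-6,47.5],"angular":[0,0,0]},{"grip":0.1,"xyz":[-1.5,-6,53],"angular":[0,0,0]},{"grip":0.1,"xyz":[0,-6,57],"angular":[0,0,0]},{"grip":0.1,"xyz":[0,-6,58],"angular":[0,0,0]}]'

```text
time_s: 32.15
tcp_pos: [0.6164, 0.0388, 0.1252]
ee_rot: [[0.998, -0.056, -0.001], [-0.056, -0.998, -0.0], [-0.001, 0.0, -1.0]]
wrist_force: [-0.7, 1.0, 2.2]
gripper_width: 0.176
gripper_force: 29.5
```

Call:
move_arm --series '[{"grip":0.1,"xyz":[0,0,1],"angular":[0,0,0]},{"grip":0.1,"xyz":[0,0,2],"angular":[0,0,0]},{"grip":0.1,"xyz":[0,0,3],"angular":[0,0,0]},{"grip":0.1,"xyz":[0,0,3],"angular":[0,0,0]}]'

```text
time_s: 32.55
tcp_pos: [0.6171, 0.0388, 0.1236]
ee_rot: [[0.998, -0.056, 0.002], [-0.056, -0.998, 0.0], [0.002, -0.0, -1.0]]
wrist_force: [1.3, 0.5, 3.7]
gripper_width: 0.176
gripper_force: 29.4
```

Call:
move_arm --series '[{"grip":0.25,"xyz":[0,0,0],"angular":[0,0,0]},{"grip":0.5,"xyz":[0,0,0],"angular":[0,0,0]},{"grip":0.6,"xyz":[0,0,0],"angular":[0,0,0]},{"grip":0.6,"xyz":[0,0,-20],"angular":[0,0,0]},{"grip":0.6,"xyz":[0,0,-65],"angular":[0,0,0]},{"grip":0.6,"xyz":[0,0,-110],"angular":[0,0,0]},{"grip":0.6,"xyz":[-30,10,-150],"angular":[0,0,0]},{"grip":0.6,"xyz":[-60,20,-180],"angular":[0,0,0]},{"grip":0.6,"xyz":[-60,20,-180],"angular":[0,0,0]},{"grip":0.6,"xyz":[-60,20,-180],"angular":[0,0,0]}]'

```text
time_s: 33.55
tcp_pos: [0.5548, 0.0223, 0.3037]
ee_rot: [[0.998, -0.056, 0.001], [-0.056, -0.998, 0.001], [0.001, -0.001, -1.0]]
wrist_force: [-0.3, 0.9, -0.3]
gripper_width: 0.6
gripper_force: 0.0
```

Run:
```python
from h import *
st(); c=cap('wrist'); s=cap('scene'); save(c,'w8')
for k in(c,s):
    p0=proj(k,MW(.0165,0,.122))[0]; b=blob(k,(0,140,60),(6,255,255),p0,9 if k is s else 15); k["p"]=b[0]; print(p0,b[:2],onz(k,[b[0]],.122))
da,db=ray(c,[c["p"]])[0],ray(s,[s["p"]])[0]; t=np.linalg.lstsq(np.c_[da,-db],s["o"]-c["o"],rcond=None)[0]
print(c["o"]+t[0]*da,s["o"]+t[1]*db)
```

```text
33.55 [0.5548 0.0223 0.3037] [[0.998, -0.056, 0.001], [-0.056, -0.998, 0.001], [0.001, -0.001, -1.0]] [-0.3  0.9 -0.3] 0.6003723887114218 0.0 [ 19.   13.2  -4.1  -0.  -72.6  67.8]
[235.71510449 123.14239809] (array([235.77999878, 123.77999878]), 187.0) [[0.61484014 0.03911571 0.122     ]]
[295.86823302 209.25216743] (array([295.5, 209. ]), 7.0) [[0.61381122 0.03915845 0.122     ]]
[0.61486901 0.03906315 0.12280358] [0.61414299 0.0386151  0.12280036]
```

View pics/w8.png

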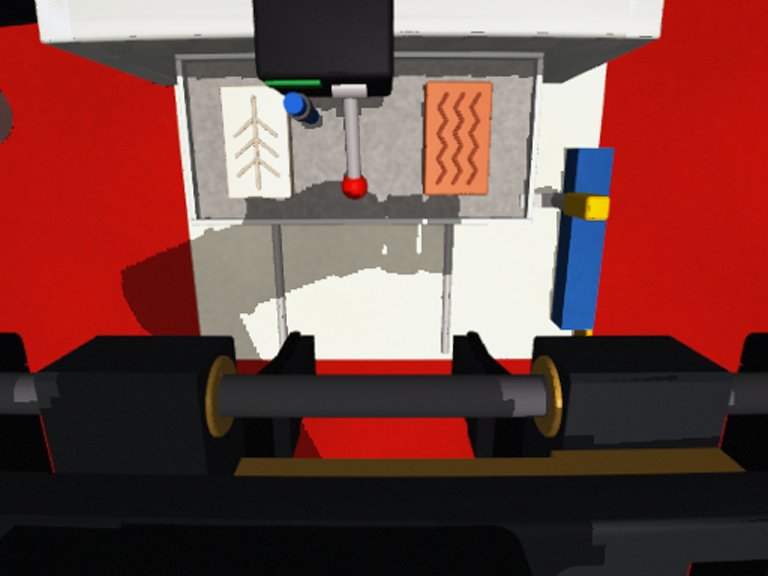

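The ball triangulates at z = 0.1228, with the same +1 mm bias seen when raised, so the lever is down. To be sure, I'll press lightly on the ball with the fingers shut.

```bash
python3 -c "
from h import *
go((.6165,.039,.160),-3)"
```

```text
go [ 60.9 -20.1 141.2] [ 0.0005  0.0029 -0.0036]
```

Call:
move_arm --series '[{"grip":0.3,"xyz":[30,-10,10],"angular":[0,0,0]},{"grip":0,"xyz":[61,-20,30],"angular":[0,0,0]},{"grip":0,"xyz":[61,-20,60],"angular":[0,0,0]},{"grip":0,"xyz":[61,-20,90],"angular":[0,0,0]},{"grip":0,"xyz":[61,-20,115],"angular":[0,0,0]},{"grip":0,"xyz":[61,-20,130],"angular":[0,0,0]},{"grip":0,"xyz":[61,-20,138],"angular":[0,0,0]},{"grip":0,"xyz":[61,-20,141],"angular":[0,0,0]},{"grip":0,"xyz":[61,-20,141],"angular":[0,0,0]}]'

```text
time_s: 34.55
tcp_pos: [0.6175, 0.0389, 0.1614]
ee_rot: [[0.998, -0.056, -0.001], [-0.056, -0.998, -0.0], [-0.001, 0.001, -1.0]]
wrist_force: [0.3, 0.4, 0.9]
gripper_width: 0.008
gripper_force: 0.0
```

Call:
move_arm --series '[{"grip":0,"xyz":[0,0,2],"angular":[0,0,0]},{"grip":0,"xyz":[0,0,4],"angular":[0,0,0]},{"grip":0,"xyz":[0,0,5],"angular":[0,0,0]},{"grip":0,"xyz":[0,0,5],"angular":[0,0,0]}]'

```text
time_s: 34.95
tcp_pos: [0.6179, 0.0389, 0.1579]
ee_rot: [[0.998, -0.056, 0.002], [-0.056, -0.998, 0.0], [0.002, -0.0, -1.0]]
wrist_force: [0.5, -0.4, 2.0]
gripper_width: 0.005
gripper_force: 0.7
```

Call:
move_arm --series '[{"grip":0,"xyz":[0,0,1],"angular":[0,0,0]},{"grip":0,"xyz":[0,0,2],"angular":[0,0,0]},{"grip":0,"xyz":[0,0,3],"angular":[0,0,0]},{"grip":0,"xyz":[0,0,3],"angular":[0,0,0]}]'

```text
time_s: 35.35
tcp_pos: [0.6184, 0.0389, 0.1568]
ee_rot: [[0.998, -0.055, 0.004], [-0.055, -0.999, -0.0], [0.004, -0.0, -1.0]]
wrist_force: [-2.6, 0.2, 9.7]
gripper_width: 0.0
gripper_force: 5.0
```

At 9.7 N it no longer moves, so the lever is on its lower stop. I'll retreat and hand in.

Call:
move_arm --series '[{"grip":0,"xyz":[0,0,-10],"angular":[0,0,0]},{"grip":0,"xyz":[0,0,-50],"angular":[0,0,0]},{"grip":0,"xyz":[0,0,-100],"angular":[0,0,0]},{"grip":0,"xyz":[-40,0,-130],"angular":[0,0,0]},{"grip":0,"xyz":[-80,0,-150],"angular":[0,0,0]},{"grip":0,"xyz":[-80,0,-150],"angular":[0,0,0]},{"grip":0,"xyz":[-80,0,-150],"angular":[0,0,0]}]'

```text
time_s: 36.05
tcp_pos: [0.5368, 0.0434, 0.305]
ee_rot: [[0.998, -0.055, 0.002], [-0.055, -0.998, 0.001], [0.002, -0.001, -1.0]]
wrist_force: [-0.1, -0.3, -0.4]
gripper_width: -0.001
gripper_force: 0.0
```

Run:
```python
from h import *
st(); c=cap('wrist')
for n,lo,hi,m in(("ball",(0,140,60),(6,255,255),(.0165,0,.122)),("red",(7,60,60),(16,205,255),(.05,-.055,.046))):
    p0=proj(c,MW(*m))[0]; print(n,p0,blob(c,lo,hi,p0,35)[:2])
print(r.finish_job())
```

```text
36.05 [0.5368 0.0434 0.305 ] [[0.998, -0.055, 0.002], [-0.055, -0.998, 0.001], [0.002, -0.001, -1.0]] [-0.1 -0.3 -0.4] -0.0010578118673517589 0.0 [ 21.9  11.4  -6.2  -0.  -72.3  65. ]
ball [255.54925236 103.75660816] (array([255.5       , 103.90000153]), 194.5)
red [300.54090566  76.80174515] (array([300.,  76.]), 1972.5)
the job is handed in; nothing more can be done
None
```

The job is handed in: both tiles present (white and red) lie flat in the tray, the tray is fully home with its handle freed, and the pen lever is fully down, finished at 36 s; the hand-in gave no verdict.

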